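Return the boxed-in square to its foam pocket

ROBOT

A 6-joint arm with a two-finger parallel gripper is mounted at the origin on the work surface. World frame = base frame: x ahead of the robot, y to its left, z up, the work surface at z = 0. Lengths are in m, angles in rad, forces in N, time in s.
With the tool pointing down it reaches from about 0.35 to 0.975 m from the base axis. Payload 4.9 kg.
Tool frame: the origin (TCP) lies midway between the tips of the shut fingers; the grasp point (between the pads) lies 19 mm behind it; z points along the fingers, y is the line along which they close (so a half turn about z gives the same grasp; the last joint's range is limited). The gripper opens to 85 mm and grips with 20 to 120 N. Pads are 22 mm wide; open, the fingers measure 114 mm over their backs; the gripper's body (76 mm by 85 mm) begins 54 mm behind the grasp point. The pads swing forward as they close: fully open they stand 13 mm farther back than shut.
Start: joints at [1.105, 0.053, 1.613, -0, 1.476, -0.119], TCP at [0.212, 0.588, 0.231] pointing down, gripper open.
Joint ranges: [-3.01, 3.01], [-1.01, 2.22], [0.06, 2.58], [-1.02, 4.17], [0.09, 2.62], [-3.14, 3.14]. Speed limits (rad/s): [2.57, 2.57, 3.14, 3.14, 3.14, 3.14].

INTERFACE

Orientations are given as a rotation vector (axis times angle).
In Python, from station import ctrl gives the robot as it stands.
- The arm moves only by the tool step_arm, never from a script. Its argument "targets" is a list of rows, each an object with "travel": the shift along the world's x, y, z as a fraction of full scale, a list of three; "angular": the turn, a rotation vector about the world's x, y, z as a fraction of full scale, a list of three; "gripper": the opening, from 0 (shut) to 1 (fully open). In form: [{"travel": [x, y, z], "angular": [rx, ry, rz], "gripper": gripper}, ...]. A call has 1 to 10 rows; each row is the pose to reach, as a shift and turn from the pose commanded when the call began; what a row does not reach only later rows make up. Full scale, the value 1, is 0.6 m for a shift and pi/4 rad for a turn. A row lasts 1/10 s, in which the tool goes at most 50 mm and 8.59 degrees, less where a joint would pass 70% of its speed; a pose out of reach is approached as far as the arm can. A call with a number of a shift or a turn outside -1 to 1 is refused whole. A call with a gripper value outside its range is refused whole. The fingers move at their own pace and stop on an object; "squeeze" is the grip in N (left out, the last holds). Time passes only in rows, so rows that repeat a pose let the fingers close. It gives the time, the measured TCP pose, the force, the opening and the grip force at its end, in the units of the state.
- ctrl.get_obs(): the state, without advancing time (a new reading comes with each control period).
- ctrl.get_image(name): name is "scene" or "top" or "wrist"; returns a dict with "img" (480x640x3 uint8, red, green, blue), "fx", "fy", "cx", "cy" (pixels), "rvec" (rotation vector, rad) and "tvec" (3), from world to camera coordinates, as OpenCV has them. Camera axes: x right, y down, z forward; pixel columns grow to the right and rows downward; lengths in m; the calibration is good to about 2 mm. A picture is of the moment at which its call begins. There is no depth.
- ctrl.finish_job(): hands the job in; it is judged then, once.
The state is a dict: "t": time; "q": joint angles; "dq": joint speeds; "effort": joint torques, N m; "tool_pos": TCP position; "tool_rot": TCP orientation; "contact_force": force on the tool from outside, world axes, zero at the start; "wrist_torque": the same for the moment, N m; "opening": finger opening in m; "grip_force": force on a finger pad.
Only numpy, scipy, OpenCV 4.12 (cv2) and the standard library are available. Lean on these libraries where they do the work, as an engineer would, in place of code of your own. Each camera call takes 0.05 s, during which the arm holds its last target. There are 200 camera calls.

TASK

The middle engineer's square of the set lies in the grey shelf bin, boxed in by the spray can, the jar and the carton: stand all three on the rubber mat, then take the square and press it fully home in its empty pocket in the foam tray. After that put the can, the jar and the carton back in the bin, each standing where it stood before. Knock nothing over and leave the stack of plates, the hammer and the wire spool where they are.

Things in the scene. Friction and masses are not known exactly. Their poses are not given: they have to be found in the camera images.
- square: Bright steel engineer's square, flat in the bin, an L (mm): stock 60 x 18 x 16 high, blade 3 thick x 18 wide. Origin: under the stock's mid-line, 16 from its free end: the place to grip, across the 18 (x). x along the blade, y along the stock to the blade end, z up. Stock x -9..9, y -16..44; blade x 9..84, y 26..44, z 6.5..9.5. 0.18 kg. Things stand close on both sides and before its free end.
- spray_can: Spray can standing upright, the tallest of the three: white body with a grey band, diameter 52, 122 high, then a grey cap of diameter 35 up to 150. About 0.3 kg. Origin at the centre of the bottom, z up.
- jar: Screw-top plastic jar, off-white with a black lid, standing upright: diameter 54, 95 high in all. About 0.25 kg. Origin at the centre of the bottom, z up.
- carton: Small closed cardboard carton standing upright: 46 x 46 x 105 high. About 0.3 kg. Origin at the centre of the bottom, x and y square to its sides, z up.
- bin: Grey sheet-steel shelf bin, fixed (mm): inside 160 (x) x 190 (y), 3 thick, back (+x) and sides 45 high, sides sloping to a 25 high front lip (-x). Origin: centre of the underside, z up. Can, jar and carton stand on its floor at about (19, 47), (19, -41), (-31, 3), any in any place, 5 to 20 apart: a low one beside the tall can is best reached with the can away.
- foam_tray: Fixed tray 216 (x) x 134 (y) x 22 mm, black foam (top z 18), a larger and a smaller square in place, one L pocket empty (grey floor). Origin: centre of underside. The square seats with its origin at (-20, -26, 6), axes as the tray's, one way only. Pocket 12 deep, 1.5 clear all round, 4 mm bevelled lip; the stock stands 4 proud. Finger recess by the grip point: x -62..22, y -43..-12, floor z 3.
- mat: Black ribbed rubber bench mat, fixed, 120 (x) x 240 (y) x 4 thick, room for the three things in a row along its y. Origin at the centre of the underside.
- plates: Bystander: stack of four drilled steel plates, 80 x 80 x 24 high, beyond the work. Origin at the centre of the underside.
- hammer: Bystander: hammer lying on the bench beyond the work. Origin at the centre of the underside of its shape.
- wire_spool: Bystander: small spool of copper welding wire lying flat, diameter 100, 44 high. Origin at the centre of the underside.
There are look-alikes about, which are no part of the job. Of the things like the carton, leave any that is orange; of the rest the smaller one is meant. There is more than one size of the jar; the job needs the larger.

How it is judged:
On the way, in this order (a step that is already met when the one before it is completed fails the run):
1. the spray can, the jar and the carton all stand on the mat (x of spray_can in the frame of mat between -0.065 and 0.065 m and y of spray_can in the frame of mat between -0.125 and 0.125 m and z of each of spray_can, jar, carton in the frame of mat below 0.01 m and angle between each of spray_can, jar, carton's own z axis and vertical below 0.12 rad and x of jar in the frame of mat between -0.065 and 0.065 m and y of jar in the frame of mat between -0.125 and 0.125 m and x of carton in the frame of mat between -0.065 and 0.065 m and y of carton in the frame of mat between -0.125 and 0.125 m), for 0.2 s.
2. the square lies fully home in its foam pocket while the three are still on the mat (all of step 1 and x of square in the frame of foam_tray between -0.024 and -0.016 m and y of square in the frame of foam_tray between -0.03 and -0.022 m and z of square in the frame of foam_tray below 0.009 m and angle between square's own z axis and vertical below 0.05 rad and angle between the x axis of square and the x axis of foam_tray, either way round below 0.07 rad), for 0.2 s.
At the end, for the whole second after the job is handed in: The square is home in its pocket (origin within 4 mm of its seat each way along the tray and less than 3 mm above it, flat within 0.05 rad, in line within 0.07 rad); the can, the jar and the carton each stand upright within 15 mm of where they started; all at rest (x of square in the frame of foam_tray between -0.024 and -0.016 m and y of square in the frame of foam_tray between -0.03 and -0.022 m and z of square in the frame of foam_tray below 0.009 m and angle between square's own z axis and vertical below 0.05 rad and angle between the x axis of square and the x axis of foam_tray, either way round below 0.07 rad and distance of each of spray_can, jar, carton from where it was at the start of the episode below 0.015 m and angle between each of spray_can, jar, carton's own z axis and vertical below 0.12 rad and linear speed of each of spray_can, jar, carton, square below 0.01 m/s); the robot touches nothing.
It fails at once if the spray can, the jar or the carton is knocked over (angle between any of spray_can, jar, carton's own z axis and vertical above 0.6 rad).
It fails at once if a bystander (plates, hammer, wire spool) is moved more than 20 mm (distance of any of plates, hammer, wire_spool from where it was at the start of the episode above 0.02 m).
It also fails if it takes over 144 s, if anything falls off the work surface, if the arm or the gripper's body presses on something with over 40 N, if the wrist force passes 120 N, or if a joint passes its speed limit or range.

## Working session

There is one attempt and no reset: what is moved stays moved. The work goes in short steps, Python scripts to look and compute and a tool call to move; the robot and the scene stay as the last step left them, time stands still between calls to the robot, and variables do not carry over. Pictures are saved under pics/ and viewed, at most 14 in all, crops included, and the job is handed in when it is done.

Besides the shell and the picture viewer there is one more tool, called after "Request:" as name(argument=value, ...) on one line, values as JSON. step_arm: Moves the arm, as the interface text tells. Its arguments: {"type":"object","properties":{"targets":{"type":"array"},"squeeze":{"type":"number"}},"required":["targets"]}

```bash
ls; mkdir -p pics; cat > h.py <<'E'
import numpy as np, cv2, json
from station import ctrl
def shot(name,fn):
    d=ctrl.get_image(name); cv2.imwrite('pics/%s.png'%fn,d['img'][:,:,::-1])
    json.dump({k:(np.array(v).tolist()) for k,v in d.items() if k!='img'},open('pics/%s.json'%fn,'w')); return d
def cam(fn):
    d=json.load(open('pics/%s.json'%fn)); K=np.array([[d['fx'],0,d['cx']],[0,d['fy'],d['cy']],[0,0,1]]); R=cv2.Rodrigues(np.array(d['rvec'],float).ravel())[0]; return K,R,np.array(d['tvec'],float).ravel()
def unp(fn,uv,z):
    K,R,t=cam(fn); uv=np.atleast_2d(np.array(uv,float)); r=(np.linalg.inv(K)@np.c_[uv,np.ones(len(uv))].T).T@R; c=-R.T@t
    s=(z-c[2])/r[:,2]; return c+r*s[:,None]
def proj(fn,P):
    K,R,t=cam(fn); p=np.atleast_2d(P)@R.T+t; p=p@K.T; return p[:,:2]/p[:,2:]
E
python3 - <<'E'
from h import *
for n in ['scene','top','wrist']:
    d=shot(n,n+'0'); K,R,t=cam(n+'0'); print(n,d['fx'],-R.T@t,R[2])
print(ctrl.get_obs())
E
```

```text
pics
scene 477.43528156484473 [1.23691948 0.09362821 0.8977467 ] [-0.60207684 -0.08540256 -0.79385759]
top 577.978266562275 [4.35714426e-01 1.20791886e-03 1.33278960e+00] [ 0.12795435 -0.00517505 -0.99176656]
wrist 350.23457884490693 [0.14419208 0.61248293 0.37300812] [ 0.26956618 -0.09984428 -0.95779183]
{'t': 0.15, 'q': array([ 1.10500204e+00,  5.32445993e-02,  1.61403123e+00,  6.38398135e-06,
        1.47603551e+00, -1.18987649e-01]), 'dq': array([-4.37856925e-04, -2.84720292e-03, -4.52886539e-03,  7.93325533e-05,
       -1.01580928e-03,  3.93464201e-04]), 'effort': array([ 6.21700929e-05, -3.94236517e+01, -3.70723057e+01, -1.10837177e-04,
        4.68972328e-03, -4.64035040e-06]), 'tool_pos': array([0.21219124, 0.58732597, 0.23028959]), 'tool_rot': array([-5.41950882e-01, -3.09398389e+00,  2.58183870e-03]), 'contact_force': array([-0.66133391,  0.18422942, -0.21699127]), 'wrist_torque': array([ 0.02384408, -0.046947  , -0.0281057 ]), 'grip_force': 0.0, 'opening': 0.0854358660345598}
```

View pics/top0.png

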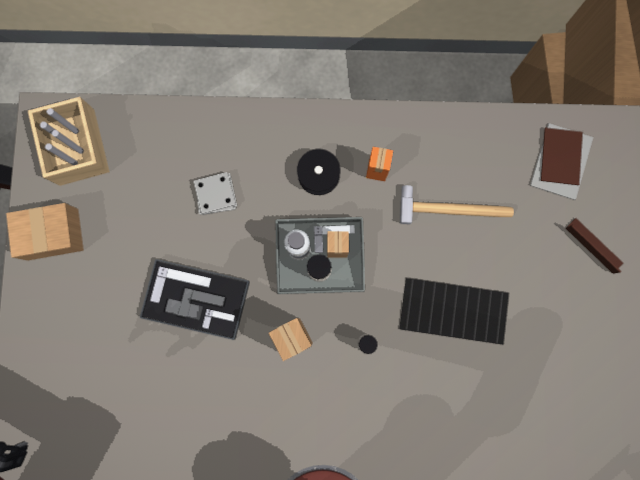

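View pics/scene0.png

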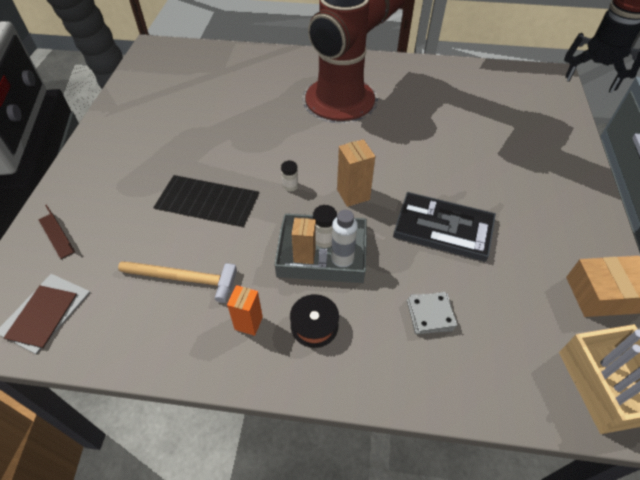

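Carton-like candidates in the top view are the brown one in the bin (338,243), the taller brown one (290,339), the orange one (380,163) and a big box (45,230). The one in the bin is the smaller brown one, so it fits. Jars are at (319,266) in the bin (larger) and (367,344) (smaller); the one in the bin is meant. The empty pocket is the middle L in the tray at about (197,300). I'll confirm these in crops.

```bash
python3 - <<'E'
from h import *
a=cv2.imread('pics/top0.png'); b=cv2.imread('pics/scene0.png')
c1=cv2.resize(a[205:305,265:375],None,fx=5,fy=5,interpolation=cv2.INTER_CUBIC)
c2=cv2.resize(a[250:350,130:260],(780,600),interpolation=cv2.INTER_CUBIC)
cv2.imwrite('pics/c1.png',c1);cv2.imwrite('pics/c2.png',c2)
c3=cv2.resize(b[190:290,265:395],(780,600),interpolation=cv2.INTER_CUBIC);cv2.imwrite('pics/c3.png',c3)
E
```

```text
(no output)
```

View pics/c1.png

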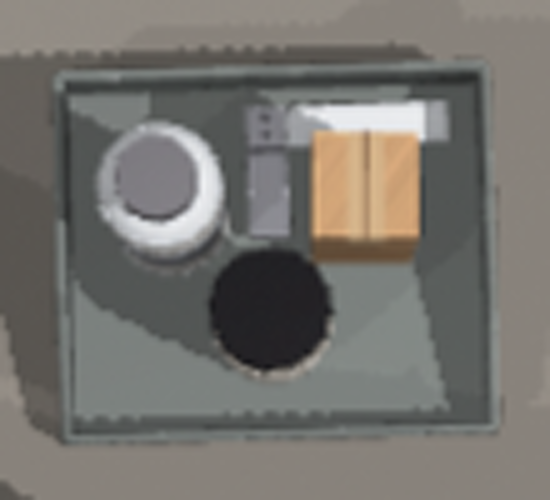

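View pics/c2.png

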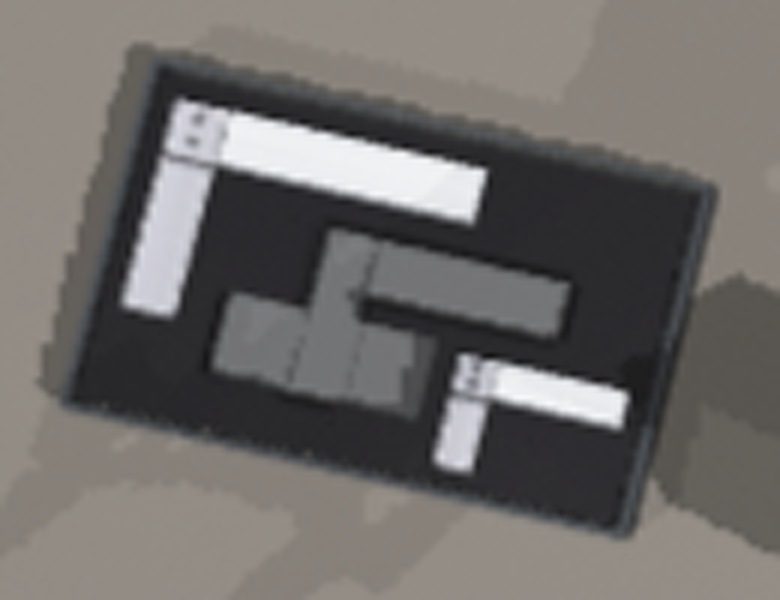

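View pics/c3.png

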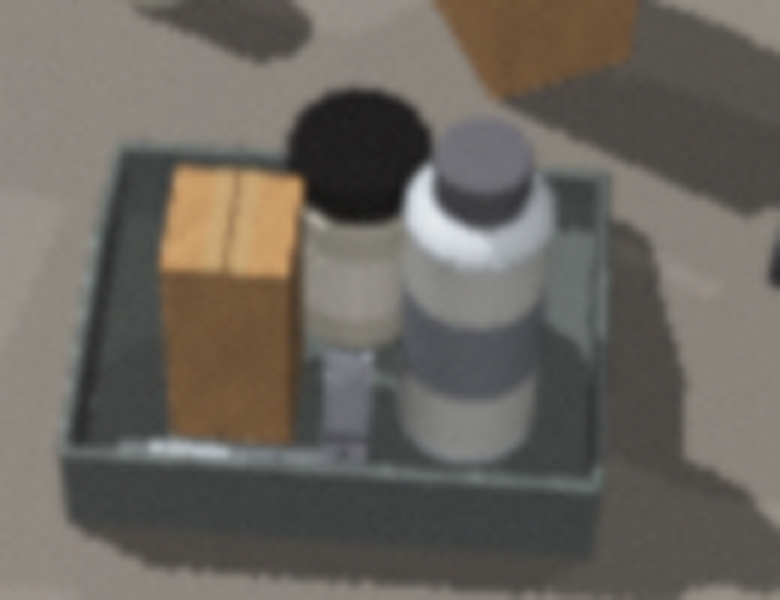

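The crops confirm it: the white can is at (296,240), the larger black-lid jar at (319,267) and the smaller brown carton at (338,242), with the square's stock between them at (319,239). The empty L pocket has its corner at about (186,291), with the blade to the right, tilted about 13° clockwise. Next I fit the poses.

```bash
cat > m.py <<'E'
from h import *
from scipy.optimize import least_squares
def fit(fn,uv,P,x0):
    P=np.array(P,float)
    def f(x):
        c,s=np.cos(x[2]),np.sin(x[2]); W=np.c_[x[0]+c*P[:,0]-s*P[:,1],x[1]+s*P[:,0]+c*P[:,1],P[:,2]]
        return (proj(fn,W)-uv).ravel()
    r=least_squares(f,x0); return r.x,np.round(r.fun,1)
E
python3 - <<'E'
from m import *
np.set_printoptions(precision=4,suppress=True)
c1=lambda p:(np.array(p,float)+.5)/5+[264.5,204.5]
c2=lambda p:(np.array(p,float)+.5)/6+[129.5,249.5]
b=fit('top0',c1([[57,72],[490,62],[495,430],[66,440]]),[[.083,.098,.045],[.083,-.098,.045],[-.083,-.098,.025],[-.083,.098,.025]],[.45,.0,0]);print('bin',b)
B=b[0]
def inb(p): c,s=np.cos(B[2]),np.sin(B[2]); d=p[0][:2]-B[:2]; return np.array([c*d[0]+s*d[1],-s*d[0]+c*d[1]])
for n,p,z in [('can',[157,177],.153),('jar',[270,308],.098),('carton',[365,184],.108)]:
    w=unp('top0',c1([p]),z); print(n,w,inb(w))
s=fit('top0',c1([[249,150],[289,150],[291,237],[251,237],[248,105],[447,102],[447,141]]),[[-.009,.026,.019],[.009,.026,.019],[.009,-.016,.019],[-.009,-.016,.019],[-.009,.044,.019],[.084,.044,.0125],[.084,.026,.0125]],[.5,0,-1.57]);print('sq',s)
t=fit('top0',c2([[717,188],[632,537],[65,403],[150,60]]),[[.108,.067,.022],[.108,-.067,.022],[-.108,-.067,.022],[-.108,.067,.022]],[.4,.27,-1.8]);print('tray rim',t)
# pocket: corner etc at foam top z .018 (1.5 clear + bevel unclear): floor edges z .006
m=fit('top0',np.array([[404,278],[508,292],[503,343],[400,330]]),[[.06,.12,.004],[.06,-.12,.004],[-.06,-.12,.004],[-.06,.12,.004]],[.3,-.27,-.1]);print('mat',m)
# scene cross-check: can cap top, jar lid, carton top
c3=lambda p:(np.array(p,float)+.5)/6+[264.5,189.5]
for n,p,z in [('can',[487,152],.153),('jar',[360,140],.098),('carton',[233,222],.108)]: print(n,unp('scene0',c3([p]),z))
E
```

```text
bin (array([0.5822, 0.017 , 0.0422]), array([-0.1, -0.3, -0. , -0.1,  0.6,  0.2, -0.4,  0.2]))
can [[0.5985 0.0657 0.153 ]] [0.0183 0.048 ]
jar [[0.5504 0.0187 0.098 ]] [-0.0317  0.0031]
carton [[ 0.6035 -0.0209  0.108 ]] [ 0.0197 -0.0387]
sq (array([ 0.606 ,  0.0209, -1.5079]), array([-0.2, -0.5, -0.3, -0.8,  0. , -0.1,  0.2,  0.3, -0.3,  0.8,  0.1,
        0.2,  0.5,  0.1]))
tray rim (array([ 0.4777,  0.2975, -1.7725]), array([-0.7, -0.5, -0.8, -0.2,  0.2,  0.7,  1.4, -0. ]))
mat (array([ 0.4635, -0.2914, -0.1065]), array([ 0.5, -0. ,  0.1, -0.8,  0.6,  0.6, -1.2,  0.2]))
can [[0.5991 0.068  0.153 ]]
jar [[0.5522 0.0193 0.098 ]]
carton [[ 0.6047 -0.0199  0.108 ]]
```

Request:
step_arm(targets=[{"travel":[0.05,-0.067,0.03],"angular":[0,0,-0.1],"gripper":1},{"travel":[0.1,-0.133,0.06],"angular":[0,0,-0.2],"gripper":1},{"travel":[0.15,-0.2,0.08],"angular":[0,0,-0.3],"gripper":1},{"travel":[0.2,-0.267,0.1],"angular":[0,0,-0.4],"gripper":1},{"travel":[0.25,-0.333,0.1],"angular":[0,0,-0.5],"gripper":1},{"travel":[0.3,-0.4,0.1],"angular":[0,0,-0.6],"gripper":1},{"travel":[0.35,-0.467,0.1],"angular":[0,0,-0.7],"gripper":1},{"travel":[0.4,-0.533,0.1],"angular":[0,0,-0.8],"gripper":1},{"travel":[0.45,-0.6,0.1],"angular":[0,0,-0.9],"gripper":1},{"travel":[0.5,-0.667,0.1],"angular":[0,0,-1],"gripper":1}], squeeze=50)

```text
t: 1.15
tool_pos: [0.5078, 0.1929, 0.2911]
tool_rot: [-1.689, -2.649, -0.0]
contact_force: [0.7, 1.0, -0.3]
opening: 0.0853
grip_force: 0.0
```

Request:
step_arm(targets=[{"travel":[0.048,-0.068,0],"angular":[0,0,-0.17],"gripper":1},{"travel":[0.096,-0.135,0],"angular":[0,0,-0.34],"gripper":1},{"travel":[0.144,-0.2025,0],"angular":[0,0,-0.51],"gripper":1},{"travel":[0.144,-0.2025,-0.04],"angular":[0,0,-0.51],"gripper":1},{"travel":[0.144,-0.2025,-0.08],"angular":[0,0,-0.51],"gripper":1},{"travel":[0.144,-0.2025,-0.1],"angular":[0,0,-0.51],"gripper":1},{"travel":[0.144,-0.2025,-0.1],"angular":[0,0,-0.51],"gripper":1},{"travel":[0.144,-0.2025,-0.1],"angular":[0,0,-0.51],"gripper":1}])

```text
t: 1.95
tool_pos: [0.5935, 0.0737, 0.2319]
tool_rot: [2.178, 2.264, 0.001]
contact_force: [-0.1, -0.1, 0.7]
opening: 0.0858
grip_force: 0.0
```

```bash
python3 - <<'E'
from h import *
shot('wrist','w1'); o=ctrl.get_obs(); print(o['tool_pos'],o['tool_rot'],o['q'])
R=cv2.Rodrigues(np.array(o['tool_rot']))[0]; print(R)
E
```

```text
[0.59389767 0.0736947  0.23274059] [2.17707837e+00 2.26297011e+00 2.20346221e-03] [-8.65604236e-04 -1.18403867e-02  1.67597876e+00  3.14532108e-05
  1.47546082e+00 -3.95532895e-02]
[[-3.86750271e-02  9.99249853e-01  1.99348380e-03]
 [ 9.99251840e-01  3.86750450e-02  2.95848254e-05]
 [-4.75354431e-05  1.99313655e-03 -9.99998013e-01]]
```

View pics/w1.png

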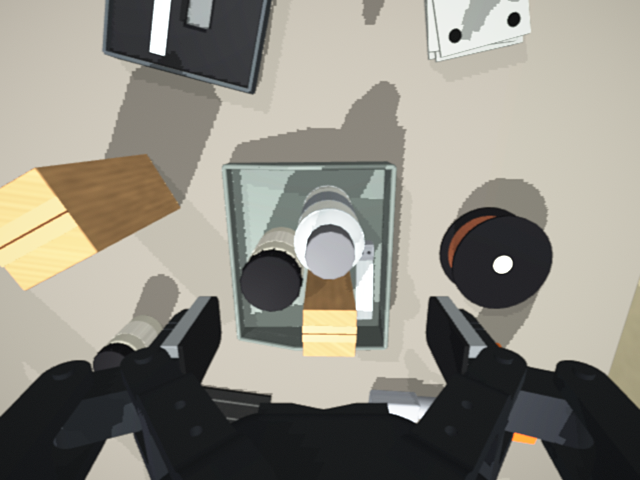

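The wrist view shows the can cap at (332,250), the jar lid at (271,280) and the carton top at (330,325). I'll cross-check these against the top view.

```bash
python3 - <<'E'
from h import *
for n,p,z in [('can',[332,251],.153),('jar',[271,281],.098),('carton',[330,325],.108)]: print(n,unp('w1',[p],z))
E
```

```text
can [[0.60034064 0.07025503 0.153     ]]
jar [[0.55162749 0.02206659 0.098     ]]
carton [[ 0.60363579 -0.01259176  0.108     ]]
```

Request:
step_arm(targets=[{"travel":[0.0085,-0.011,-0.03],"angular":[0,0,0],"gripper":1},{"travel":[0.0085,-0.011,-0.07],"angular":[0,0,0],"gripper":1},{"travel":[0.0085,-0.011,-0.11],"angular":[0,0,0],"gripper":1},{"travel":[0.0085,-0.011,-0.15],"angular":[0,0,0],"gripper":1},{"travel":[0.0085,-0.011,-0.175],"angular":[0,0,0],"gripper":1},{"travel":[0.0085,-0.011,-0.188],"angular":[0,0,0],"gripper":1},{"travel":[0.0085,-0.011,-0.188],"angular":[0,0,0],"gripper":1},{"travel":[0.0085,-0.011,-0.188],"angular":[0,0,0],"gripper":0.5},{"travel":[0.0085,-0.011,-0.188],"angular":[0,0,0],"gripper":0.3},{"travel":[0.0085,-0.011,-0.188],"angular":[0,0,0],"gripper":0.3}])

```text
t: 3.0
tool_pos: [0.5996, 0.0667, 0.1208]
tool_rot: [2.177, 2.262, 0.003]
contact_force: [-1.0, -0.1, 3.6]
opening: 0.0479
grip_force: 50.9
```

Request:
step_arm(targets=[{"travel":[0,0,0],"angular":[0,0,0],"gripper":0.3},{"travel":[0,0,0],"angular":[0,0,0],"gripper":0.2},{"travel":[0,0,0],"angular":[0,0,0],"gripper":0.2},{"travel":[0,0,0],"angular":[0,0,0],"gripper":0.2}])

```text
t: 3.4
tool_pos: [0.6009, 0.0667, 0.1228]
tool_rot: [2.176, 2.26, 0.007]
contact_force: [-2.1, -0.3, 10.0]
opening: 0.0407
grip_force: 79.5
```

Opening is 40.7 mm with a lift force, so the tips are on the can's sloping shoulder. I'll open a bit, rise 9 mm and regrip on the cap.

Request:
step_arm(targets=[{"travel":[0,0,0],"angular":[0,0,0],"gripper":0.7},{"travel":[0,0,0],"angular":[0,0,0],"gripper":0.7},{"travel":[0,0,0.008],"angular":[0,0,0],"gripper":0.7},{"travel":[0,0,0.015],"angular":[0,0,0],"gripper":0.7},{"travel":[0,0,0.015],"angular":[0,0,0],"gripper":0.5},{"travel":[0,0,0.015],"angular":[0,0,0],"gripper":0.35},{"travel":[0,0,0.015],"angular":[0,0,0],"gripper":0.25},{"travel":[0,0,0.015],"angular":[0,0,0],"gripper":0.2},{"travel":[0,0,0.015],"angular":[0,0,0],"gripper":0.2},{"travel":[0,0,0.015],"angular":[0,0,0],"gripper":0.2}])

```text
t: 4.4
tool_pos: [0.599, 0.0667, 0.128]
tool_rot: [2.178, 2.263, 0.001]
contact_force: [1.1, 0.8, 2.4]
opening: 0.0338
grip_force: 49.8
```

Request:
step_arm(targets=[{"travel":[0,0,0.03],"angular":[0,0,0],"gripper":0.2},{"travel":[0,0,0.08],"angular":[0,0,0],"gripper":0.2},{"travel":[0,0,0.13],"angular":[0,0,0],"gripper":0.2},{"travel":[0,0,0.18],"angular":[0,0,0],"gripper":0.2},{"travel":[-0.01,-0.03,0.2],"angular":[0,0,0],"gripper":0.2},{"travel":[-0.03,-0.09,0.2],"angular":[0,0,0],"gripper":0.2},{"travel":[-0.05,-0.16,0.2],"angular":[0,0,0],"gripper":0.2},{"travel":[-0.08,-0.23,0.2],"angular":[0,0,0],"gripper":0.2},{"travel":[-0.1,-0.3,0.2],"angular":[0,0,0],"gripper":0.2},{"travel":[-0.12,-0.37,0.2],"angular":[0,0,0],"gripper":0.2}])

```text
t: 5.4
tool_pos: [0.5246, -0.1562, 0.2455]
tool_rot: [-2.176, -2.261, 0.002]
contact_force: [1.4, 0.2, -1.8]
opening: 0.0333
grip_force: 50.3
```

Request:
step_arm(targets=[{"travel":[-0.02,-0.06,0],"angular":[0,0,0],"gripper":0.2},{"travel":[-0.04,-0.12,0],"angular":[0,0,0],"gripper":0.2},{"travel":[-0.06,-0.18,0],"angular":[0,0,0],"gripper":0.2},{"travel":[-0.08,-0.24,0],"angular":[0,0,0],"gripper":0.2},{"travel":[-0.1,-0.3,0],"angular":[0,0,0],"gripper":0.2},{"travel":[-0.118,-0.343,0],"angular":[0,0,0],"gripper":0.2},{"travel":[-0.118,-0.343,0],"angular":[0,0,0],"gripper":0.2},{"travel":[-0.118,-0.343,0],"angular":[0,0,0],"gripper":0.2}])

```text
t: 6.2
tool_pos: [0.4548, -0.3607, 0.2456]
tool_rot: [-2.178, -2.259, -0.001]
contact_force: [0.7, 0.2, -2.8]
opening: 0.0334
grip_force: 50.3
```

Request:
step_arm(targets=[{"travel":[0,0,-0.05],"angular":[0,0,0],"gripper":0.2},{"travel":[0,0,-0.1],"angular":[0,0,0],"gripper":0.2},{"travel":[0,0,-0.15],"angular":[0,0,0],"gripper":0.2},{"travel":[0,0,-0.18],"angular":[0,0,0],"gripper":0.2},{"travel":[0,0,-0.19],"angular":[0,0,0],"gripper":0.2},{"travel":[0,0,-0.195],"angular":[0,0,0],"gripper":0.2},{"travel":[0,0,-0.196],"angular":[0,0,0],"gripper":0.2},{"travel":[0,0,-0.196],"angular":[0,0,0],"gripper":0.2}])

```text
t: 7.0
tool_pos: [0.4565, -0.3615, 0.1314]
tool_rot: [2.177, 2.262, -0.0]
contact_force: [0.7, 0.8, -1.4]
opening: 0.0336
grip_force: 50.2
```

Request:
step_arm(targets=[{"travel":[0,0,-0.0015],"angular":[0,0,0],"gripper":0.2},{"travel":[0,0,-0.003],"angular":[0,0,0],"gripper":0.2},{"travel":[0,0,-0.003],"angular":[0,0,0],"gripper":0.2}])

```text
t: 7.3
tool_pos: [0.4561, -0.3616, 0.1291]
tool_rot: [2.178, 2.262, -0.0]
contact_force: [0.5, 0.5, 0.5]
opening: 0.0334
grip_force: 50.7
```

Request:
step_arm(targets=[{"travel":[0,0,0],"angular":[0,0,0],"gripper":0.6},{"travel":[0,0,0],"angular":[0,0,0],"gripper":1},{"travel":[0,0,0],"angular":[0,0,0],"gripper":1},{"travel":[0,0,0.06],"angular":[0,0,0],"gripper":1},{"travel":[0,0,0.12],"angular":[0,0,0],"gripper":1},{"travel":[0,0,0.18],"angular":[0,0,0],"gripper":1},{"travel":[0.01,0.06,0.18],"angular":[0,0,0],"gripper":1},{"travel":[0.03,0.13,0.18],"angular":[0,0,0],"gripper":1},{"travel":[0.05,0.2,0.18],"angular":[0,0,0],"gripper":1},{"travel":[0.07,0.27,0.18],"angular":[0,0,0],"gripper":1}])

```text
t: 8.3
tool_pos: [0.4979, -0.1977, 0.2365]
tool_rot: [2.179, 2.262, 0.0]
contact_force: [0.9, -0.4, 0.0]
opening: 0.0856
grip_force: 0.0
```

Request:
step_arm(targets=[{"travel":[0.02,0.07,0],"angular":[0,0,0],"gripper":1},{"travel":[0.04,0.14,0],"angular":[0,0,0],"gripper":1},{"travel":[0.06,0.21,0],"angular":[0,0,0],"gripper":1},{"travel":[0.075,0.28,0],"angular":[0,0,0],"gripper":1},{"travel":[0.088,0.35,0],"angular":[0,0,0],"gripper":1},{"travel":[0.088,0.365,0],"angular":[0,0,0],"gripper":1},{"travel":[0.088,0.365,0],"angular":[0,0,0],"gripper":1},{"travel":[0.088,0.365,0],"angular":[0,0,0],"gripper":1}])

```text
t: 9.1
tool_pos: [0.5504, 0.0191, 0.2361]
tool_rot: [2.179, 2.263, -0.001]
contact_force: [0.2, -0.9, -0.7]
opening: 0.0854
grip_force: 0.0
```

```bash
python3 - <<'E'
from h import *
shot('top','t2');shot('wrist','w2'); o=ctrl.get_obs(); print(o['tool_pos'],o['tool_rot'])
a=cv2.imread('pics/w2.png'); b=cv2.imread('pics/t2.png')
cv2.imwrite('pics/j2.png',np.hstack([cv2.resize(a[120:400,200:440],(480,560)),cv2.resize(b[260:400,395:475],(320,560))]))
E
```

```text
[0.55044404 0.01852414 0.23609079] [ 2.18072329e+00  2.26109551e+00 -5.20680447e-04]
```

View pics/j2.png

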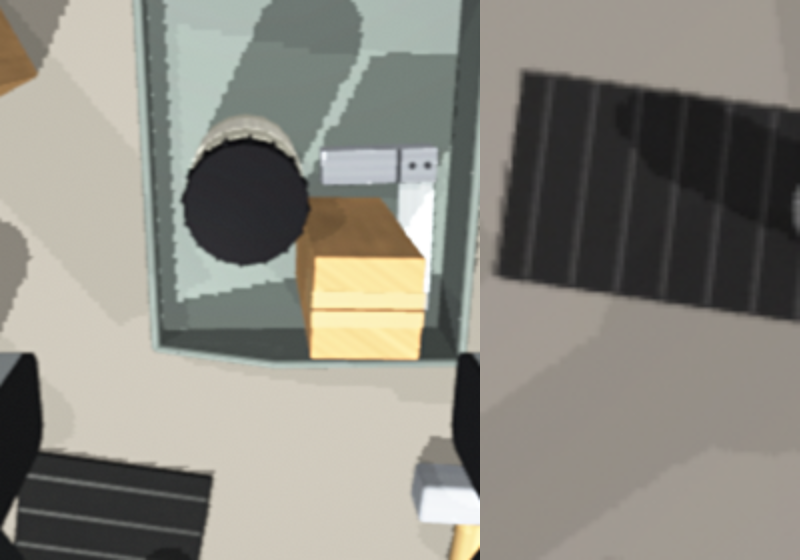

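The wrist view shows the jar lid at (246,202), the carton top at (366,307) and the square's stock at (379,166); the can's white edge is on the mat.

```bash
python3 - <<'E'
from m import *
w=lambda p:(np.array(p,float)+.5)/2+[199.5,119.5]
for n,p,z in [('jar',[246,202],.098),('carton',[366,308],.108)]: print(n,unp('w2',w([p]),z))
print(fit('w2',w([[322,152],[321,185],[398,184],[437,183],[436,148]]),[[-.009,-.016,.019],[.009,-.016,.019],[.009,.026,.019],[.009,.044,.019],[-.009,.044,.019]],[.6,.02,-1.51]))
E
```

```text
jar [[0.55079951 0.02089972 0.098     ]]
carton [[ 0.60244335 -0.02024832  0.108     ]]
(array([ 0.60582062,  0.02132082, -1.50838972]), array([-0.6, -0.2, -0.2,  0.2,  1.3, -0.2, -1. , -0.1,  0.4,  0.4]))
```

Request:
step_arm(targets=[{"travel":[0.001,0.002,-0.05],"angular":[0,0,0],"gripper":1},{"travel":[0.001,0.002,-0.11],"angular":[0,0,0],"gripper":1},{"travel":[0.001,0.002,-0.17],"angular":[0,0,0],"gripper":1},{"travel":[0.001,0.002,-0.22],"angular":[0,0,0],"gripper":1},{"travel":[0.001,0.002,-0.26],"angular":[0,0,0],"gripper":1},{"travel":[0.001,0.002,-0.28],"angular":[0,0,0],"gripper":1},{"travel":[0.001,0.002,-0.29],"angular":[0,0,0],"gripper":1},{"travel":[0.001,0.002,-0.29],"angular":[0,0,0],"gripper":0.75},{"travel":[0.001,0.002,-0.29],"angular":[0,0,0],"gripper":0.65},{"travel":[0.001,0.002,-0.29],"angular":[0,0,0],"gripper":0.45}])

```text
t: 10.2
tool_pos: [0.5521, 0.0209, 0.0641]
tool_rot: [2.178, 2.262, 0.002]
contact_force: [-3.1, 0.1, 4.6]
opening: 0.0523
grip_force: 51.6
```

Request:
step_arm(targets=[{"travel":[0,0,0],"angular":[0,0,0],"gripper":0.45},{"travel":[0,0,0],"angular":[0,0,0],"gripper":0.45},{"travel":[0,0,0],"angular":[0,0,0],"gripper":0.45}])

```text
t: 10.5
tool_pos: [0.552, 0.0209, 0.0641]
tool_rot: [2.177, 2.262, 0.001]
contact_force: [-2.5, 0.1, 6.2]
opening: 0.0525
grip_force: 51.7
```

Request:
step_arm(targets=[{"travel":[0,0,0.03],"angular":[0,0,0],"gripper":0.45},{"travel":[0,0,0.08],"angular":[0,0,0],"gripper":0.45},{"travel":[0,0,0.14],"angular":[0,0,0],"gripper":0.45},{"travel":[0,0,0.2],"angular":[0,0,0],"gripper":0.45},{"travel":[-0.01,-0.03,0.25],"angular":[0,0,0],"gripper":0.45},{"travel":[-0.03,-0.1,0.25],"angular":[0,0,0],"gripper":0.45},{"travel":[-0.05,-0.17,0.25],"angular":[0,0,0],"gripper":0.45},{"travel":[-0.07,-0.24,0.25],"angular":[0,0,0],"gripper":0.45},{"travel":[-0.09,-0.31,0.25],"angular":[0,0,0],"gripper":0.45},{"travel":[-0.11,-0.38,0.25],"angular":[0,0,0],"gripper":0.45}])

```text
t: 11.5
tool_pos: [0.4843, -0.2082, 0.2118]
tool_rot: [2.178, 2.263, 0.0]
contact_force: [1.4, 0.3, -2.7]
opening: 0.0519
grip_force: 53.2
```

Request:
step_arm(targets=[{"travel":[-0.02,-0.06,0],"angular":[0,0,0],"gripper":0.45},{"travel":[-0.037,-0.12,0],"angular":[0,0,0],"gripper":0.45},{"travel":[-0.037,-0.14,0],"angular":[0,0,0],"gripper":0.45},{"travel":[-0.037,-0.14,0],"angular":[0,0,0],"gripper":0.45},{"travel":[-0.037,-0.14,-0.05],"angular":[0,0,0],"gripper":0.45},{"travel":[-0.037,-0.14,-0.1],"angular":[0,0,0],"gripper":0.45},{"travel":[-0.037,-0.14,-0.15],"angular":[0,0,0],"gripper":0.45},{"travel":[-0.037,-0.14,-0.19],"angular":[0,0,0],"gripper":0.45},{"travel":[-0.037,-0.14,-0.22],"angular":[0,0,0],"gripper":0.45},{"travel":[-0.037,-0.14,-0.235],"angular":[0,0,0],"gripper":0.45}])

```text
t: 12.5
tool_pos: [0.4623, -0.2883, 0.0687]
tool_rot: [-2.174, -2.262, -0.001]
contact_force: [-0.6, 1.1, -2.0]
opening: 0.0524
grip_force: 53.2
```

Request:
step_arm(targets=[{"travel":[0,0,0],"angular":[0,0,0],"gripper":0.45},{"travel":[0,0,-0.002],"angular":[0,0,0],"gripper":0.45},{"travel":[0,0,-0.002],"angular":[0,0,0],"gripper":0.45}])

```text
t: 12.8
tool_pos: [0.4639, -0.2913, 0.0714]
tool_rot: [2.177, 2.262, 0.0]
contact_force: [0.9, -0.0, -2.7]
opening: 0.0522
grip_force: 53.2
```

Request:
step_arm(targets=[{"travel":[0,0,-0.006],"angular":[0,0,0],"gripper":0.45},{"travel":[0,0,-0.01],"angular":[0,0,0],"gripper":0.45},{"travel":[0,0,-0.012],"angular":[0,0,0],"gripper":0.45},{"travel":[0,0,-0.012],"angular":[0,0,0],"gripper":0.45}])

```text
t: 13.2
tool_pos: [0.4636, -0.2918, 0.0651]
tool_rot: [2.178, 2.262, -0.001]
contact_force: [-4.1, 2.1, 8.2]
opening: 0.0521
grip_force: 53.8
```

Request:
step_arm(targets=[{"travel":[0,0,-0.001],"angular":[0,0,0],"gripper":0.8},{"travel":[0,0,0],"angular":[0,0,0],"gripper":1},{"travel":[0,0,0],"angular":[0,0,0],"gripper":1},{"travel":[0,0,0.06],"angular":[0,0,0],"gripper":1},{"travel":[0,0,0.13],"angular":[0,0,0],"gripper":1},{"travel":[0,0,0.2],"angular":[0,0,0],"gripper":1},{"travel":[0,0,0.26],"angular":[0,0,0],"gripper":1},{"travel":[0.03,0.07,0.26],"angular":[0,0,0],"gripper":1},{"travel":[0.06,0.13,0.26],"angular":[0,0,0],"gripper":1},{"travel":[0.09,0.19,0.26],"angular":[0,0,0],"gripper":1}])

```text
t: 14.2
tool_pos: [0.5175, -0.1759, 0.2193]
tool_rot: [2.179, 2.261, 0.001]
contact_force: [-0.0, 0.7, 0.4]
opening: 0.0854
grip_force: 0.0
```

Request:
step_arm(targets=[{"travel":[0.03,0.06,0],"angular":[0,0,0],"gripper":1},{"travel":[0.06,0.12,0],"angular":[0,0,0],"gripper":1},{"travel":[0.09,0.18,0],"angular":[0,0,0],"gripper":1},{"travel":[0.12,0.24,0],"angular":[0,0,0],"gripper":1},{"travel":[0.142,0.263,0],"angular":[0,0,0],"gripper":1},{"travel":[0.142,0.263,0],"angular":[0,0,0],"gripper":1},{"travel":[0.142,0.263,0],"angular":[0,0,0],"gripper":1}])

```text
t: 14.9
tool_pos: [0.602, -0.0197, 0.2184]
tool_rot: [-2.179, -2.263, 0.002]
contact_force: [-0.0, -0.8, -0.3]
opening: 0.0852
grip_force: 0.0
```

Request:
step_arm(targets=[{"travel":[0.002,0,-0.05],"angular":[0,0,0],"gripper":1},{"travel":[0.002,0,-0.11],"angular":[0,0,0],"gripper":1},{"travel":[0.002,0,-0.17],"angular":[0,0,0],"gripper":1},{"travel":[0.002,0,-0.22],"angular":[0,0,0],"gripper":1},{"travel":[0.002,0,-0.244],"angular":[0,0,0],"gripper":1},{"travel":[0.002,0,-0.244],"angular":[0,0,0],"gripper":1},{"travel":[0.002,0,-0.244],"angular":[0,0,0],"gripper":0.7},{"travel":[0.002,0,-0.244],"angular":[0,0,0],"gripper":0.55},{"travel":[0.002,0,-0.244],"angular":[0,0,0],"gripper":0.4},{"travel":[0.002,0,-0.244],"angular":[0,0,0],"gripper":0.4}])

```text
t: 15.9
tool_pos: [0.6044, -0.0194, 0.0749]
tool_rot: [2.177, 2.262, 0.001]
contact_force: [-3.8, 0.1, 6.5]
opening: 0.0458
grip_force: 50.9
```

Request:
step_arm(targets=[{"travel":[0,0,0],"angular":[0,0,0],"gripper":0.4},{"travel":[0,0,0],"angular":[0,0,0],"gripper":0.4},{"travel":[0,0,0],"angular":[0,0,0],"gripper":0.4}])

```text
t: 16.2
tool_pos: [0.6044, -0.0194, 0.0749]
tool_rot: [2.177, 2.262, 0.001]
contact_force: [-3.4, -0.5, 6.0]
opening: 0.0455
grip_force: 50.9
```

Request:
step_arm(targets=[{"travel":[0,0,0.03],"angular":[0,0,0],"gripper":0.4},{"travel":[0,0,0.08],"angular":[0,0,0],"gripper":0.4},{"travel":[0,0,0.14],"angular":[0,0,0],"gripper":0.4},{"travel":[-0.01,-0.01,0.2],"angular":[0,0,0],"gripper":0.4},{"travel":[-0.04,-0.07,0.2],"angular":[0,0,0],"gripper":0.4},{"travel":[-0.08,-0.13,0.2],"angular":[0,0,0],"gripper":0.4},{"travel":[-0.12,-0.19,0.2],"angular":[0,0,0],"gripper":0.4},{"travel":[-0.16,-0.25,0.2],"angular":[0,0,0],"gripper":0.4},{"travel":[-0.2,-0.3,0.2],"angular":[0,0,0],"gripper":0.4},{"travel":[-0.222,-0.326,0.2],"angular":[0,0,0],"gripper":0.4}])

```text
t: 17.2
tool_pos: [0.4682, -0.2164, 0.192]
tool_rot: [-2.181, -2.261, 0.001]
contact_force: [0.1, 0.8, -4.0]
opening: 0.0455
grip_force: 52.6
```

Request:
step_arm(targets=[{"travel":[0,0,0],"angular":[0,0,0],"gripper":0.4},{"travel":[0,0,-0.04],"angular":[0,0,0],"gripper":0.4},{"travel":[0,0,-0.09],"angular":[0,0,0],"gripper":0.4},{"travel":[0,0,-0.14],"angular":[0,0,0],"gripper":0.4},{"travel":[0,0,-0.17],"angular":[0,0,0],"gripper":0.4},{"travel":[0,0,-0.18],"angular":[0,0,0],"gripper":0.4},{"travel":[0,0,-0.18],"angular":[0,0,0],"gripper":0.4},{"travel":[0,0,-0.18],"angular":[0,0,0],"gripper":0.4}])

```text
t: 18.0
tool_pos: [0.4712, -0.2149, 0.0856]
tool_rot: [2.177, 2.262, 0.001]
contact_force: [0.1, -0.4, -3.5]
opening: 0.0453
grip_force: 52.6
```

Target z ≈ 0.0755.

Request:
step_arm(targets=[{"travel":[0,0,-0.008],"angular":[0,0,0],"gripper":0.4},{"travel":[0,0,-0.015],"angular":[0,0,0],"gripper":0.4},{"travel":[0,0,-0.018],"angular":[0,0,0],"gripper":0.4},{"travel":[0,0,-0.018],"angular":[0,0,0],"gripper":0.4}])

```text
t: 18.4
tool_pos: [0.4707, -0.2154, 0.0756]
tool_rot: [2.178, 2.262, -0.001]
contact_force: [-4.1, 0.9, 4.8]
opening: 0.0449
grip_force: 51.6
```

Request:
step_arm(targets=[{"travel":[0,0,-0.001],"angular":[0,0,0],"gripper":0.8},{"travel":[0,0,0],"angular":[0,0,0],"gripper":1},{"travel":[0,0,0],"angular":[0,0,0],"gripper":1},{"travel":[0,0,0.06],"angular":[0,0,0],"gripper":1},{"travel":[0,0,0.13],"angular":[0,0,0],"gripper":1},{"travel":[0,0,0.2],"angular":[0,0,0],"gripper":1},{"travel":[0.03,0.05,0.24],"angular":[0,0,0.17],"gripper":1},{"travel":[0.06,0.11,0.24],"angular":[0,0,0.34],"gripper":1},{"travel":[0.09,0.17,0.24],"angular":[0,0,0.51],"gripper":1},{"travel":[0.12,0.22,0.24],"angular":[0,0,0.68],"gripper":1}])

```text
t: 19.4
tool_pos: [0.5429, -0.0811, 0.2181]
tool_rot: [1.496, 2.761, 0.001]
contact_force: [-0.0, -0.5, 0.4]
opening: 0.0852
grip_force: 0.0
```

Request:
step_arm(targets=[{"travel":[0.03,0.05,0],"angular":[0,0,0.17],"gripper":1},{"travel":[0.06,0.1,0],"angular":[0,0,0.34],"gripper":1},{"travel":[0.09,0.15,0],"angular":[0,0,0.51],"gripper":1},{"travel":[0.105,0.174,0],"angular":[0,0,0.68],"gripper":1},{"travel":[0.105,0.174,0],"angular":[0,0,0.85],"gripper":1},{"travel":[0.105,0.174,0],"angular":[0,0,0.95],"gripper":1},{"travel":[0.105,0.174,0],"angular":[0,0,1],"gripper":1},{"travel":[0.105,0.174,0],"angular":[0,0,1],"gripper":1}])

```text
t: 20.2
tool_pos: [0.6051, 0.0218, 0.2173]
tool_rot: [-0.334, -3.124, -0.0]
contact_force: [0.3, 0.2, 0.1]
opening: 0.085
grip_force: 0.0
```

```bash
cat >> h.py <<'E'
def ang():
    o=ctrl.get_obs(); R=cv2.Rodrigues(np.array(o['tool_rot']))[0]; return np.round(o['tool_pos'],4),round(float(np.arctan2(R[1,1],R[0,1])),4),np.round(R[:,2],4),np.round(o['q'],2)
E
python3 -c "
from h import *
print(ang())"
```

```text
(array([0.6051, 0.0218, 0.2173]), 1.3576, array([-2.e-04,  0.e+00, -1.e+00]), array([-0.09,  0.02,  1.67,  0.  ,  1.45, -1.44]))
```

Request:
step_arm(targets=[{"travel":[0.001,-0.001,0],"angular":[0,0,0.17],"gripper":1},{"travel":[0.001,-0.001,0],"angular":[0,0,0.351],"gripper":1},{"travel":[0.001,-0.001,0],"angular":[0,0,0.351],"gripper":1},{"travel":[0.001,-0.001,0],"angular":[0,0,0.351],"gripper":1}])

```text
t: 20.6
tool_pos: [0.6057, 0.0211, 0.2175]
tool_rot: [-0.093, 3.14, 0.0]
contact_force: [0.2, 0.7, -1.1]
opening: 0.0856
grip_force: 0.0
```

```bash
python3 - <<'E'
from h import *
shot('wrist','w3');print(ang())
a=cv2.imread('pics/w3.png'); P=proj('w3',[[.606,.021,.019],[.63,.02,.019],[.64,-.05,.012]]); print(P)
u,v=P.mean(0).astype(int); x0,y0=max(0,u-130),max(0,v-100); print(x0,y0)
cv2.imwrite('pics/k3.png',cv2.resize(a[y0:y0+200,x0:x0+260],None,fx=3,fy=3,interpolation=cv2.INTER_CUBIC))
shot('top','t3'); b=cv2.imread('pics/t3.png')
cv2.imwrite('pics/k3b.png',b[200:400,380:560])
E
```

```text
(array([0.6057, 0.0211, 0.2175]), 1.6303, array([ 0., -0., -1.]), array([-0.09,  0.02,  1.67, -0.  ,  1.45, -1.72]))
[[323.26482608 207.82505927]
 [320.86263409 230.98297369]
 [252.94880966 234.5118866 ]]
169 124
```

View pics/k3.png

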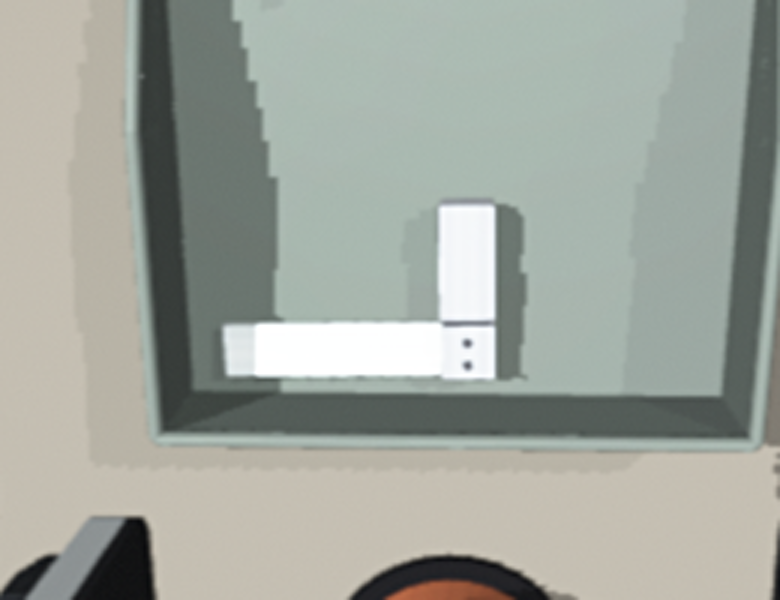

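The square is now clear in the bin: stock from (439,204) to (495,378), blade tip at (223,323)–(224,378).

```bash
python3 - <<'E'
from m import *
w=lambda p:(np.array(p,float)+.5)/3+[168.5,123.5]
print(fit('w3',w([[439,204],[495,204],[495,324],[495,378],[223,324],[224,378]]),[[.009,-.016,.019],[-.009,-.016,.019],[-.009,.026,.019],[-.009,.044,.019],[.084,.026,.0125],[.084,.044,.0125]],[.6,.02,-1.51]))
E
```

```text
(array([ 0.60572026,  0.02187072, -1.49753892]), array([-0.2,  0. , -0.5, -0.2, -0.3,  1. , -0.2, -0.2,  0.2,  0.4,  1.2,
       -1.1]))
```

Request:
step_arm(targets=[{"travel":[0.001,0.001,-0.07],"angular":[0,0,0],"gripper":0.6},{"travel":[0.001,0.001,-0.14],"angular":[0,0,0],"gripper":0.5},{"travel":[0.001,0.001,-0.21],"angular":[0,0,0],"gripper":0.5},{"travel":[0.001,0.001,-0.27],"angular":[0,0,0],"gripper":0.5},{"travel":[0.001,0.001,-0.31],"angular":[0,0,0],"gripper":0.5},{"travel":[0.001,0.001,-0.335],"angular":[0,0,0],"gripper":0.5},{"travel":[0.001,0.001,-0.347],"angular":[0,0,0],"gripper":0.5},{"travel":[0.001,0.001,-0.352],"angular":[0,0,0],"gripper":0.5},{"travel":[0.001,0.001,-0.352],"angular":[0,0,0],"gripper":0.5}])

```text
t: 21.6
tool_pos: [0.6073, 0.0216, 0.0074]
tool_rot: [-0.097, 3.138, -0.0]
contact_force: [-0.6, -0.5, 0.5]
opening: 0.0427
grip_force: 0.0
```

Request:
step_arm(targets=[{"travel":[0,0,0],"angular":[0,0,0],"gripper":0.3},{"travel":[0,0,0],"angular":[0,0,0],"gripper":0.2},{"travel":[0,0,0],"angular":[0,0,0],"gripper":0.1},{"travel":[0,0,0],"angular":[0,0,0],"gripper":0.1},{"travel":[0,0,0],"angular":[0,0,0],"gripper":0.1},{"travel":[0,0,0],"angular":[0,0,0],"gripper":0.1}], squeeze=70)

```text
t: 22.2
tool_pos: [0.6076, 0.0217, 0.0082]
tool_rot: [-0.098, 3.137, -0.0]
contact_force: [-1.3, 0.8, 5.2]
opening: 0.0162
grip_force: 70.0
```

Request:
step_arm(targets=[{"travel":[0,0,0.02],"angular":[0,0,0],"gripper":0.1},{"travel":[0,0,0.06],"angular":[0,0,0],"gripper":0.1},{"travel":[0,0,0.12],"angular":[0,0,0],"gripper":0.1},{"travel":[0,0,0.19],"angular":[0,0,0],"gripper":0.1},{"travel":[0,0,0.26],"angular":[0,0,0],"gripper":0.1},{"travel":[-0.02,0.04,0.32],"angular":[0,0,0],"gripper":0.1},{"travel":[-0.05,0.1,0.34],"angular":[0,0,-0.1],"gripper":0.1},{"travel":[-0.08,0.16,0.34],"angular":[0,0,-0.2],"gripper":0.1},{"travel":[-0.11,0.22,0.34],"angular":[0,0,-0.333],"gripper":0.1},{"travel":[-0.14,0.28,0.34],"angular":[0,0,-0.333],"gripper":0.1}])

```text
t: 23.2
tool_pos: [0.521, 0.1908, 0.2106]
tool_rot: [0.316, 3.126, 0.0]
contact_force: [0.4, 0.1, -2.8]
opening: 0.0156
grip_force: 69.1
```

```bash
python3 -c "
from h import *
print(ang())"
```

```text
(array([0.521 , 0.1908, 0.2106]), 1.3695, array([ 1.e-04,  0.e+00, -1.e+00]), array([ 0.22, -0.1 ,  1.8 ,  0.  ,  1.44, -1.15]))
```

Remaining to seat: dx −0.065, dy +0.1315.

Request:
step_arm(targets=[{"travel":[-0.03,0.06,0],"angular":[0,0,0],"gripper":0.1},{"travel":[-0.06,0.12,0],"angular":[0,0,0],"gripper":0.1},{"travel":[-0.09,0.18,0],"angular":[0,0,0],"gripper":0.1},{"travel":[-0.107,0.21,0],"angular":[0,0,0],"gripper":0.1},{"travel":[-0.107,0.21,0],"angular":[0,0,0],"gripper":0.1},{"travel":[-0.107,0.21,0],"angular":[0,0,0],"gripper":0.1},{"travel":[-0.107,0.21,0],"angular":[0,0,0],"gripper":0.1}])

```text
t: 23.9
tool_pos: [0.4585, 0.3148, 0.2103]
tool_rot: [0.314, 3.126, -0.001]
contact_force: [0.0, 0.6, -1.0]
opening: 0.0158
grip_force: 69.1
```

```bash
python3 - <<'E'
from h import *
shot('wrist','w4');print(ang())
a=cv2.imread('pics/w4.png')
cv2.imwrite('pics/k4.png',cv2.resize(a[60:420,120:600],None,fx=1.6,fy=1.6,interpolation=cv2.INTER_CUBIC))
E
```

```text
(array([0.4586, 0.3147, 0.2103]), 1.3702, array([ 1.e-04, -4.e-04, -1.e+00]), array([ 0.47, -0.1 ,  1.8 , -0.  ,  1.44, -0.9 ]))
```

View pics/k4.png

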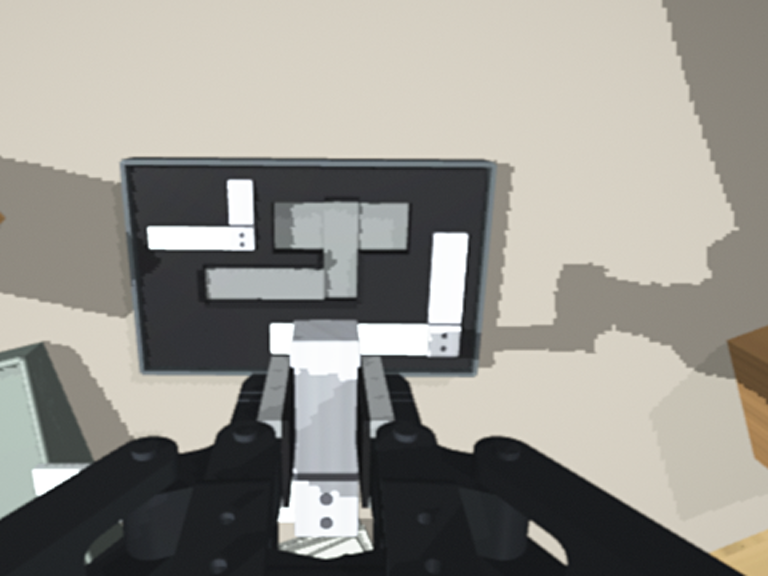

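The pocket is seen from the wrist: stock slot x 324–357, y 197–298, blade slot to (205,268)–(205,299). The held square's stock end is at (294,340)–(359,340), with its corner line at y≈475. I'll fit both.

```bash
python3 - <<'E'
from m import *
np.set_printoptions(precision=4,suppress=True)
w=lambda p:(np.array(p,float)+.5)/1.6+[119.5,59.5]
x0=[.4777,.2975,-1.7725]
t,r=fit('w4',w([[122,160],[495,161],[477,374],[141,374]]),[[.108,-.067,.022],[-.108,-.067,.022],[-.108,.067,.022],[.108,.067,.022]],x0);print('rim',t,r)
c,s=np.cos(t[2]),np.sin(t[2]);print('seat',t[0]+c*-.02-s*-.026,t[1]+s*-.02+c*-.026)
for z in (.006,.018):
  p,r=fit('w4',w([[357.5,298],[324,267],[324,299],[205,267],[205,299]]),[[-.0105,.0455,z],[.0105,.0245,z],[.0105,.0455,z],[.0855,.0245,z],[.0855,.0455,z]],[.456,.322,-1.77]);print('pocket',z,p,r)
q,r=fit('w4',w([[294,340],[359,340],[296,474],[360,474],[357,534]]),[[.009,-.016,.221],[-.009,-.016,.221],[.009,.026,.221],[-.009,.026,.221],[-.009,.044,.221]],[.4586,.3147,-1.77]);print('held',q,r)
E
```

```text
rim [ 0.4767  0.3007 -1.7728] [-0.2  0.7 -0.3  0.7 -0.6 -0.6  1.1 -1.3]
seat 0.45528974424941604 0.3255158814097433
pocket 0.006 [ 0.4572  0.3241 -1.7686] [-1.4  0.2 -0.6  0.1 -0.6 -0.4  0.7  0.2  1.9 -0.3]
pocket 0.018 [ 0.4538  0.3258 -1.7676] [ 0.2  0.5  0.3 -0.2  0.3 -0.1 -1.1 -0.1  0.3  0. ]
held [ 0.456   0.3159 -1.7695] [-1.7 -2.1  2.1 -2.1 -1.2  2.9 -0.3  2.9  0.9 -0.7]
```

Request:
step_arm(targets=[{"travel":[-0.002,0.016,-0.05],"angular":[0,0,0],"gripper":0.1},{"travel":[-0.002,0.016,-0.12],"angular":[0,0,0],"gripper":0.1},{"travel":[-0.002,0.016,-0.19],"angular":[0,0,0],"gripper":0.1},{"travel":[-0.002,0.016,-0.25],"angular":[0,0,0],"gripper":0.1},{"travel":[-0.002,0.016,-0.285],"angular":[0,0,0],"gripper":0.1},{"travel":[-0.002,0.016,-0.3],"angular":[0,0,0],"gripper":0.1},{"travel":[-0.002,0.016,-0.3],"angular":[0,0,0],"gripper":0.1},{"travel":[-0.002,0.016,-0.3],"angular":[0,0,0],"gripper":0.1}])

```text
t: 24.75
tool_pos: [0.4582, 0.3255, 0.0318]
tool_rot: [0.313, 3.124, 0.002]
contact_force: [-0.6, -0.1, -1.8]
opening: 0.016
grip_force: 69.1
```

```bash
python3 - <<'E'
from h import *
shot('wrist','w5');shot('top','t5');print(ang())
a=cv2.imread('pics/w5.png'); b=cv2.imread('pics/t5.png')
cv2.imwrite('pics/k5.png',np.hstack([cv2.resize(a[140:440,140:540],(533,400)),cv2.resize(b[250:350,190:256],(264,400))]))
E
```

```text
(array([0.4585, 0.3259, 0.0325]), 1.3713, array([ 0.0033,  0.0017, -1.    ]), array([ 0.49,  0.11,  1.9 , -0.  ,  1.12, -0.89]))
```

View pics/k5.png

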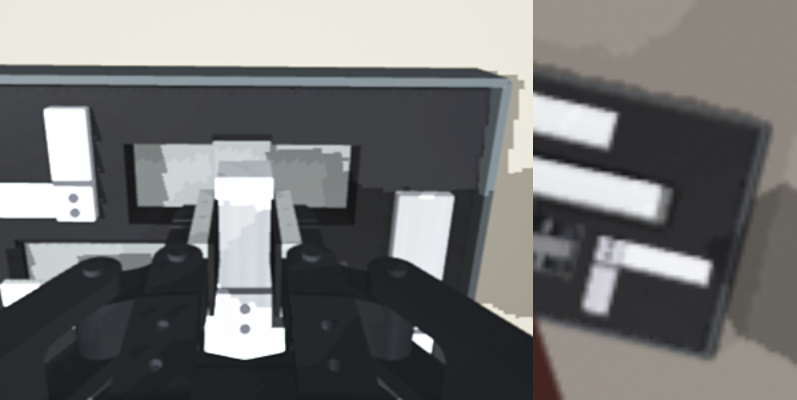

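```bash
python3 - <<'E'
from h import *
w=lambda p:np.array(p,float)*.75+[140,140]
yaw=-1.7714; ax=np.array([np.cos(yaw),np.sin(yaw)]); ay=np.array([-ax[1],ax[0]]); tcp=np.array([.4585,.3259])
for n,p,z in [('stock end top',[243,178],.0435),('stock end bottom',[243,162],.0275),('slot end',[243,136],.018),('recess near edge',[243,143],.018),('recess far edge',[320,222],.018),('recess L',[126,200],.018),('recess R',[360,200],.018)]:
    d=unp('w5',[w(p)],z)[0][:2]-tcp; print(n,d@ax*1e3,d@ay*1e3)
E
```

```text
stock end top 0.6455561134231994 -17.667597526387095
stock end bottom 0.6748083984120803 -16.725179371638262
slot end 0.6974988427756901 -22.860780034441813
recess near edge 0.6954348134601178 -20.264149301840433
recess far edge -28.022921285481623 10.741888939752966
recess L 43.61498282354054 1.8523894634826408
recess R -42.27285338979474 1.7441509517654121
```

Request:
step_arm(targets=[{"travel":[-0.0033,0.0005,0],"angular":[0,0,0],"gripper":0.1},{"travel":[-0.0033,0.0005,-0.008],"angular":[0,0,0],"gripper":0.1},{"travel":[-0.0033,0.0005,-0.014],"angular":[0,0,0],"gripper":0.1},{"travel":[-0.0033,0.0005,-0.02],"angular":[0,0,0],"gripper":0.1},{"travel":[-0.0033,0.0005,-0.02],"angular":[0,0,0],"gripper":0.1}])

```text
t: 25.35
tool_pos: [0.4556, 0.3257, 0.0187]
tool_rot: [0.312, 3.125, 0.0]
contact_force: [1.6, -0.6, 0.0]
opening: 0.0158
grip_force: 69.5
```

Request:
step_arm(targets=[{"travel":[0,0,-0.005],"angular":[0,0,0],"gripper":0.1},{"travel":[0,0,-0.01],"angular":[0,0,0],"gripper":0.1},{"travel":[0,0,-0.01],"angular":[0,0,0],"gripper":0.1}])

```text
t: 25.65
tool_pos: [0.4559, 0.3257, 0.0121]
tool_rot: [0.312, 3.124, 0.001]
contact_force: [4.6, 1.2, -3.6]
opening: 0.0158
grip_force: 69.0
```

Request:
step_arm(targets=[{"travel":[0.001,0,-0.003],"angular":[0,0,0],"gripper":0.1},{"travel":[0.001,0,-0.006],"angular":[0,0,0],"gripper":0.1},{"travel":[0.001,0,-0.006],"angular":[0,0,0],"gripper":0.1}])

```text
t: 25.95
tool_pos: [0.456, 0.3258, 0.0111]
tool_rot: [-0.312, -3.125, 0.001]
contact_force: [-3.5, -4.7, 14.9]
opening: 0.0158
grip_force: 71.1
```

Request:
step_arm(targets=[{"travel":[0,0,0.002],"angular":[0,0,0],"gripper":0.3},{"travel":[0,0,0.002],"angular":[0,0,0],"gripper":0.4},{"travel":[0,0,0.002],"angular":[0,0,0],"gripper":0.4},{"travel":[0,0,0.03],"angular":[0,0,0],"gripper":0.4},{"travel":[0,0,0.06],"angular":[0,0,0],"gripper":0.4},{"travel":[0.024,-0.005,0.06],"angular":[0,0,0],"gripper":0},{"travel":[0.024,-0.005,0.06],"angular":[0,0,0],"gripper":0},{"travel":[0.024,-0.005,0.06],"angular":[0,0,0],"gripper":0},{"travel":[0.024,-0.005,0.05],"angular":[0,0,0],"gripper":0},{"travel":[0.024,-0.005,0.035],"angular":[0,0,0],"gripper":0}])

```text
t: 26.95
tool_pos: [0.4696, 0.3225, 0.0287]
tool_rot: [-0.312, -3.125, 0.0]
contact_force: [-0.4, -0.4, -0.2]
opening: -0.0001
grip_force: 0.0
```

Request:
step_arm(targets=[{"travel":[0,0,-0.008],"angular":[0,0,0],"gripper":0},{"travel":[0,0,-0.016],"angular":[0,0,0],"gripper":0},{"travel":[0,0,-0.016],"angular":[0,0,0],"gripper":0}])

```text
t: 27.25
tool_pos: [0.4689, 0.3223, 0.022]
tool_rot: [-0.311, -3.122, 0.005]
contact_force: [-10.1, -6.8, 19.5]
opening: -0.0003
grip_force: 9.4
```

Request:
step_arm(targets=[{"travel":[0,0,0.04],"angular":[0,0,0],"gripper":0.2},{"travel":[0,0,0.11],"angular":[0,0,0],"gripper":0.4},{"travel":[0,0,0.18],"angular":[0,0,0],"gripper":0.6},{"travel":[0,0,0.25],"angular":[0,0,0],"gripper":0.8},{"travel":[0,-0.02,0.31],"angular":[0,0,-0.1],"gripper":1},{"travel":[0,-0.06,0.37],"angular":[0,0,-0.2],"gripper":1},{"travel":[0,-0.13,0.38],"angular":[0,0,-0.35],"gripper":1},{"travel":[0,-0.2,0.38],"angular":[0,0,-0.5],"gripper":1},{"travel":[0,-0.27,0.38],"angular":[0,0,-0.65],"gripper":1},{"travel":[0,-0.34,0.38],"angular":[0,0,-0.8],"gripper":1}])

```text
t: 28.25
tool_pos: [0.4695, 0.1172, 0.2476]
tool_rot: [-1.269, -2.874, 0.0]
contact_force: [0.4, 0.2, -0.4]
opening: 0.0858
grip_force: 0.0
```

Request:
step_arm(targets=[{"travel":[0,-0.07,0],"angular":[0,0,-0.15],"gripper":1},{"travel":[0,-0.14,0],"angular":[0,0,-0.3],"gripper":1},{"travel":[0,-0.21,0],"angular":[0,0,-0.45],"gripper":1},{"travel":[0,-0.28,0],"angular":[0,0,-0.6],"gripper":1},{"travel":[0,-0.35,0],"angular":[0,0,-0.75],"gripper":1},{"travel":[0,-0.42,0],"angular":[0,0,-0.85],"gripper":1},{"travel":[0,-0.49,0],"angular":[0,0,-0.9],"gripper":1},{"travel":[0,-0.55,0],"angular":[0,0,-0.9],"gripper":1},{"travel":[0,-0.6,0],"angular":[0,0,-0.9],"gripper":1},{"travel":[0,-0.6,0],"angular":[0,0,-0.9],"gripper":1}])

```text
t: 29.25
tool_pos: [0.4694, -0.2442, 0.2471]
tool_rot: [-2.184, -2.256, 0.001]
contact_force: [-0.3, 1.2, -0.1]
opening: 0.0854
grip_force: 0.0
```

```bash
python3 - <<'E'
from h import *
shot('wrist','w6');shot('top','t6');print(ang())
a=cv2.imread('pics/w6.png'); b=cv2.imread('pics/t6.png')
cv2.imwrite('pics/k6.png',np.hstack([cv2.resize(a,(533,400)),cv2.resize(b[255:345,135:255],(267,200)).repeat(2,0)[:400]]))
c=cv2.resize(b[255:345,135:255],None,fx=4,fy=4,interpolation=cv2.INTER_CUBIC)
d=cv2.resize(a,(480,360)); 
o=np.zeros((360,480+480-160,3),np.uint8); o[:,:480]=c; o[:240,480:]=cv2.resize(a,(320,240)); cv2.imwrite('pics/k6.png',o)
E
```

```text
(array([ 0.4696, -0.2414,  0.2472]), 0.0354, array([-0.0011,  0.0013, -1.    ]), array([-0.62, -0.19,  1.82,  0.  ,  1.52, -0.65]))
```

View pics/k6.png

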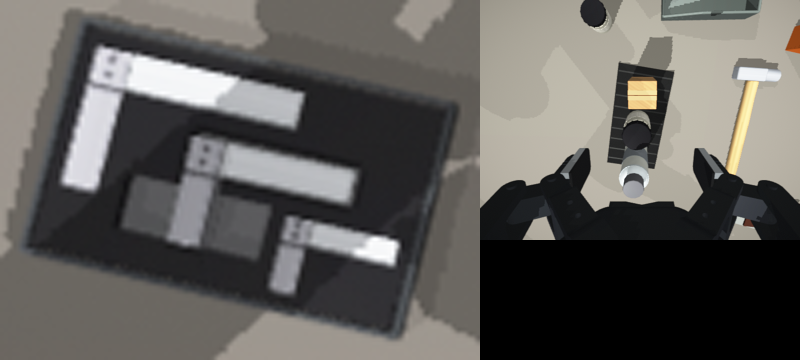

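Request:
step_arm(targets=[{"travel":[-0.01,-0.04,0],"angular":[0,0,0],"gripper":1},{"travel":[-0.01,-0.084,0],"angular":[0,0,0],"gripper":1},{"travel":[-0.01,-0.084,0],"angular":[0,0,0],"gripper":1},{"travel":[-0.01,-0.084,0],"angular":[0,0,0],"gripper":1},{"travel":[-0.01,-0.084,0],"angular":[0,0,0],"gripper":1}])

```text
t: 29.85
tool_pos: [0.4641, -0.2904, 0.2479]
tool_rot: [-2.179, -2.263, -0.001]
contact_force: [0.7, 0.7, -0.5]
opening: 0.0858
grip_force: 0.0
```

Request:
step_arm(targets=[{"travel":[-0.0008,-0.0023,-0.07],"angular":[0,0,0],"gripper":1},{"travel":[-0.0008,-0.0023,-0.14],"angular":[0,0,0],"gripper":1},{"travel":[-0.0008,-0.0023,-0.21],"angular":[0,0,0],"gripper":1},{"travel":[-0.0008,-0.0023,-0.265],"angular":[0,0,0],"gripper":1},{"travel":[-0.0008,-0.0023,-0.295],"angular":[0,0,0],"gripper":1},{"travel":[-0.0008,-0.0023,-0.306],"angular":[0,0,0],"gripper":1},{"travel":[-0.0008,-0.0023,-0.306],"angular":[0,0,0],"gripper":1},{"travel":[-0.0008,-0.0023,-0.306],"angular":[0,0,0],"gripper":0.7},{"travel":[-0.0008,-0.0023,-0.306],"angular":[0,0,0],"gripper":0.55},{"travel":[-0.0008,-0.0023,-0.306],"angular":[0,0,0],"gripper":0.45}], squeeze=50)

```text
t: 30.85
tool_pos: [0.4642, -0.2941, 0.0668]
tool_rot: [2.178, 2.26, -0.001]
contact_force: [-2.3, 0.9, 5.4]
opening: 0.0525
grip_force: 51.1
```

Request:
step_arm(targets=[{"travel":[0,0,0],"angular":[0,0,0],"gripper":0.45},{"travel":[0,0,0],"angular":[0,0,0],"gripper":0.45},{"travel":[0,0,0],"angular":[0,0,0],"gripper":0.45}])

```text
t: 31.15
tool_pos: [0.4641, -0.2941, 0.0667]
tool_rot: [2.179, 2.26, -0.001]
contact_force: [-3.6, 0.8, 6.0]
opening: 0.0524
grip_force: 51.2
```

Request:
step_arm(targets=[{"travel":[0,0,0.03],"angular":[0,0,0],"gripper":0.45},{"travel":[0,0,0.09],"angular":[0,0,0],"gripper":0.45},{"travel":[0,0,0.16],"angular":[0,0,0],"gripper":0.45},{"travel":[0,0,0.23],"angular":[0,0,0],"gripper":0.45},{"travel":[0,0.01,0.27],"angular":[0,0,0],"gripper":0.45},{"travel":[0.02,0.06,0.27],"angular":[0,0,0],"gripper":0.45},{"travel":[0.04,0.12,0.27],"angular":[0,0,0],"gripper":0.45},{"travel":[0.06,0.19,0.27],"angular":[0,0,0],"gripper":0.45},{"travel":[0.08,0.26,0.27],"angular":[0,0,0],"gripper":0.45},{"travel":[0.1,0.33,0.27],"angular":[0,0,0],"gripper":0.45}])

```text
t: 32.15
tool_pos: [0.5234, -0.0934, 0.2262]
tool_rot: [-2.181, -2.261, -0.001]
contact_force: [0.6, -0.7, -3.0]
opening: 0.0521
grip_force: 53.3
```

Request:
step_arm(targets=[{"travel":[0.015,0.06,0],"angular":[0,0,0],"gripper":0.45},{"travel":[0.03,0.12,0],"angular":[0,0,0],"gripper":0.45},{"travel":[0.045,0.18,0],"angular":[0,0,0],"gripper":0.45},{"travel":[0.046,0.19,0],"angular":[0,0,0],"gripper":0.45},{"travel":[0.046,0.19,0],"angular":[0,0,0],"gripper":0.45},{"travel":[0.046,0.19,0],"angular":[0,0,0],"gripper":0.45}])

```text
t: 32.75
tool_pos: [0.5508, 0.0182, 0.2262]
tool_rot: [-2.181, -2.261, 0.001]
contact_force: [-0.3, 0.3, -3.8]
opening: 0.0522
grip_force: 53.1
```

```bash
python3 -c "
from h import *
print(ang())"
```

```text
(array([0.5508, 0.0182, 0.2262]), 0.0361, array([-5.e-04, -5.e-04, -1.e+00]), array([-0.1 , -0.12,  1.79, -0.  ,  1.47, -0.14]))
```

Descend 0.2262 → 0.067, then touch down.

Request:
step_arm(targets=[{"travel":[0.001,0.0007,-0.06],"angular":[0,0,0],"gripper":0.45},{"travel":[0.001,0.0007,-0.12],"angular":[0,0,0],"gripper":0.45},{"travel":[0.001,0.0007,-0.18],"angular":[0,0,0],"gripper":0.45},{"travel":[0.001,0.0007,-0.23],"angular":[0,0,0],"gripper":0.45},{"travel":[0.001,0.0007,-0.255],"angular":[0,0,0],"gripper":0.45},{"travel":[0.001,0.0007,-0.262],"angular":[0,0,0],"gripper":0.45},{"travel":[0.001,0.0007,-0.265],"angular":[0,0,0],"gripper":0.45},{"travel":[0.001,0.0007,-0.267],"angular":[0,0,0],"gripper":0.45},{"travel":[0.001,0.0007,-0.267],"angular":[0,0,0],"gripper":0.45}])

```text
t: 33.65
tool_pos: [0.553, 0.019, 0.0681]
tool_rot: [2.179, 2.26, 0.003]
contact_force: [-0.1, -0.1, -3.0]
opening: 0.052
grip_force: 53.2
```

Request:
step_arm(targets=[{"travel":[-0.001,0,-0.002],"angular":[0,0,0],"gripper":0.45},{"travel":[-0.001,0,-0.004],"angular":[0,0,0],"gripper":0.45},{"travel":[-0.001,0,-0.006],"angular":[0,0,0],"gripper":0.45},{"travel":[-0.001,0,-0.006],"angular":[0,0,0],"gripper":0.45}])

```text
t: 34.05
tool_pos: [0.5522, 0.0193, 0.0658]
tool_rot: [2.179, 2.261, 0.001]
contact_force: [-5.6, 0.6, 10.8]
opening: 0.0517
grip_force: 54.4
```

Request:
step_arm(targets=[{"travel":[0,0,0],"angular":[0,0,0],"gripper":0.8},{"travel":[0,0,0],"angular":[0,0,0],"gripper":1},{"travel":[0,0,0],"angular":[0,0,0],"gripper":1},{"travel":[0,0,0.06],"angular":[0,0,0],"gripper":1},{"travel":[0,0,0.13],"angular":[0,0,0],"gripper":1},{"travel":[0,0,0.2],"angular":[0,0,0],"gripper":1},{"travel":[0,0,0.26],"angular":[0,0,0],"gripper":1},{"travel":[-0.02,-0.06,0.26],"angular":[0,0,0],"gripper":1},{"travel":[-0.04,-0.13,0.26],"angular":[0,0,0],"gripper":1},{"travel":[-0.06,-0.2,0.26],"angular":[0,0,0],"gripper":1}])

```text
t: 35.05
tool_pos: [0.5148, -0.1017, 0.2192]
tool_rot: [2.178, 2.262, 0.001]
contact_force: [0.5, -0.7, 0.2]
opening: 0.0854
grip_force: 0.0
```

Request:
step_arm(targets=[{"travel":[-0.02,-0.06,0],"angular":[0,0,0],"gripper":1},{"travel":[-0.05,-0.12,0],"angular":[0,0,0],"gripper":1},{"travel":[-0.07,-0.18,0],"angular":[0,0,0],"gripper":1},{"travel":[-0.076,-0.191,0],"angular":[0,0,0],"gripper":1},{"travel":[-0.076,-0.191,0],"angular":[0,0,0],"gripper":1},{"travel":[-0.076,-0.191,0],"angular":[0,0,0],"gripper":1}])

```text
t: 35.65
tool_pos: [0.4697, -0.2147, 0.2186]
tool_rot: [-2.18, -2.262, -0.001]
contact_force: [0.2, 0.3, -0.3]
opening: 0.0851
grip_force: 0.0
```

```bash
python3 -c "
from h import *
print(ang())"
```

```text
(array([ 0.4697, -0.2147,  0.2186]), 0.0368, array([ 1.e-04,  6.e-04, -1.e+00]), array([-0.57, -0.2 ,  1.88,  0.  ,  1.47, -0.61]))
```

dz −0.1435 (−0.239), dx +0.001.

Request:
step_arm(targets=[{"travel":[0.0015,-0.001,-0.06],"angular":[0,0,0],"gripper":1},{"travel":[0.0015,-0.001,-0.12],"angular":[0,0,0],"gripper":1},{"travel":[0.0015,-0.001,-0.18],"angular":[0,0,0],"gripper":1},{"travel":[0.0015,-0.001,-0.22],"angular":[0,0,0],"gripper":1},{"travel":[0.0015,-0.001,-0.239],"angular":[0,0,0],"gripper":1},{"travel":[0.0015,-0.001,-0.239],"angular":[0,0,0],"gripper":1},{"travel":[0.0015,-0.001,-0.239],"angular":[0,0,0],"gripper":0.7},{"travel":[0.0015,-0.001,-0.239],"angular":[0,0,0],"gripper":0.5},{"travel":[0.0015,-0.001,-0.239],"angular":[0,0,0],"gripper":0.4},{"travel":[0.0015,-0.001,-0.239],"angular":[0,0,0],"gripper":0.4}])

```text
t: 36.65
tool_pos: [0.4712, -0.2167, 0.0774]
tool_rot: [2.179, 2.26, 0.0]
contact_force: [-2.7, 0.4, 5.7]
opening: 0.0456
grip_force: 51.2
```

Request:
step_arm(targets=[{"travel":[0,0,0],"angular":[0,0,0],"gripper":0.4},{"travel":[0,0,0],"angular":[0,0,0],"gripper":0.4},{"travel":[0,0,0],"angular":[0,0,0],"gripper":0.4}])

```text
t: 36.95
tool_pos: [0.4712, -0.2167, 0.0774]
tool_rot: [2.179, 2.26, 0.0]
contact_force: [-2.0, 1.7, 5.6]
opening: 0.0452
grip_force: 51.2
```

Request:
step_arm(targets=[{"travel":[0,0,0.03],"angular":[0,0,0],"gripper":0.4},{"travel":[0,0,0.09],"angular":[0,0,0],"gripper":0.4},{"travel":[0,0,0.16],"angular":[0,0,0],"gripper":0.4},{"travel":[0,0,0.23],"angular":[0,0,0],"gripper":0.4},{"travel":[0.04,0.06,0.23],"angular":[0,0,0],"gripper":0.4},{"travel":[0.08,0.12,0.23],"angular":[0,0,0],"gripper":0.4},{"travel":[0.12,0.18,0.23],"angular":[0,0,0],"gripper":0.4},{"travel":[0.16,0.24,0.23],"angular":[0,0,0],"gripper":0.4},{"travel":[0.2,0.3,0.23],"angular":[0,0,0],"gripper":0.4},{"travel":[0.2215,0.3267,0.23],"angular":[0,0,0],"gripper":0.4}])

```text
t: 37.95
tool_pos: [0.604, -0.0167, 0.2125]
tool_rot: [-2.176, -2.263, -0.001]
contact_force: [0.6, -1.1, -3.4]
opening: 0.0453
grip_force: 52.5
```

Request:
step_arm(targets=[{"travel":[0,0,0],"angular":[0,0,0],"gripper":0.4},{"travel":[0,0,0],"angular":[0,0,0],"gripper":0.4},{"travel":[0,0,0],"angular":[0,0,0],"gripper":0.4}])

```text
t: 38.25
tool_pos: [0.6026, -0.0207, 0.2128]
tool_rot: [-2.181, -2.26, 0.001]
contact_force: [0.2, -0.7, -4.0]
opening: 0.0452
grip_force: 52.7
```

```bash
python3 -c "
from h import *
print(ang())"
```

```text
(array([ 0.6026, -0.0207,  0.2128]), 0.0355, array([-1.e-03, -2.e-04, -1.e+00]), array([-0.16,  0.01,  1.68, -0.  ,  1.44, -0.19]))
```

dz to 0.079: −0.134 (−0.223).

Request:
step_arm(targets=[{"travel":[0.001,0,-0.06],"angular":[0,0,0],"gripper":0.4},{"travel":[0.001,0,-0.12],"angular":[0,0,0],"gripper":0.4},{"travel":[0.001,0,-0.17],"angular":[0,0,0],"gripper":0.4},{"travel":[0.001,0,-0.205],"angular":[0,0,0],"gripper":0.4},{"travel":[0.001,0,-0.22],"angular":[0,0,0],"gripper":0.4},{"travel":[0.001,0,-0.223],"angular":[0,0,0],"gripper":0.4},{"travel":[0.001,0,-0.225],"angular":[0,0,0],"gripper":0.4},{"travel":[0.001,0,-0.225],"angular":[0,0,0],"gripper":0.4}])

```text
t: 39.05
tool_pos: [0.605, -0.0204, 0.0802]
tool_rot: [2.179, 2.259, 0.003]
contact_force: [-0.2, -0.2, -4.3]
opening: 0.0452
grip_force: 52.6
```

Request:
step_arm(targets=[{"travel":[0,0,-0.002],"angular":[0,0,0],"gripper":0.4},{"travel":[0,0,-0.004],"angular":[0,0,0],"gripper":0.4},{"travel":[0,0,-0.004],"angular":[0,0,0],"gripper":0.4}])

```text
t: 39.35
tool_pos: [0.6044, -0.02, 0.0766]
tool_rot: [2.18, 2.261, 0.001]
contact_force: [0.8, -0.0, -2.3]
opening: 0.0451
grip_force: 52.6
```

Request:
step_arm(targets=[{"travel":[0,0,-0.0015],"angular":[0,0,0],"gripper":0.4},{"travel":[0,0,-0.003],"angular":[0,0,0],"gripper":0.4},{"travel":[0,0,-0.003],"angular":[0,0,0],"gripper":0.4}])

```text
t: 39.65
tool_pos: [0.6045, -0.0201, 0.0765]
tool_rot: [2.18, 2.261, 0.0]
contact_force: [-4.5, -0.1, 7.6]
opening: 0.0456
grip_force: 54.0
```

Request:
step_arm(targets=[{"travel":[0,0,0],"angular":[0,0,0],"gripper":0.8},{"travel":[0,0,0],"angular":[0,0,0],"gripper":1},{"travel":[0,0,0],"angular":[0,0,0],"gripper":1},{"travel":[0,0,0.06],"angular":[0,0,0],"gripper":1},{"travel":[0,0,0.13],"angular":[0,0,0],"gripper":1},{"travel":[0,0,0.2],"angular":[0,0,0],"gripper":1},{"travel":[0,0,0.27],"angular":[0,0,0],"gripper":1},{"travel":[-0.03,-0.06,0.285],"angular":[0,0,0],"gripper":1},{"travel":[-0.06,-0.12,0.285],"angular":[0,0,0],"gripper":1},{"travel":[-0.09,-0.18,0.285],"angular":[0,0,0],"gripper":1}])

```text
t: 40.65
tool_pos: [0.5497, -0.1289, 0.2461]
tool_rot: [2.178, 2.262, 0.001]
contact_force: [0.0, -0.9, 0.3]
opening: 0.0853
grip_force: 0.0
```

Request:
step_arm(targets=[{"travel":[-0.03,-0.07,0],"angular":[0,0,0],"gripper":1},{"travel":[-0.06,-0.14,0],"angular":[0,0,0],"gripper":1},{"travel":[-0.09,-0.21,0],"angular":[0,0,0],"gripper":1},{"travel":[-0.12,-0.28,0],"angular":[0,0,0],"gripper":1},{"travel":[-0.15,-0.35,0],"angular":[0,0,0],"gripper":1},{"travel":[-0.157,-0.389,0],"angular":[0,0,0],"gripper":1},{"travel":[-0.157,-0.389,0],"angular":[0,0,0],"gripper":1},{"travel":[-0.157,-0.389,0],"angular":[0,0,0],"gripper":1},{"travel":[-0.157,-0.389,0],"angular":[0,0,0],"gripper":1}])

```text
t: 41.55
tool_pos: [0.4561, -0.3603, 0.2449]
tool_rot: [-2.179, -2.263, -0.001]
contact_force: [-0.2, 0.1, -0.0]
opening: 0.0854
grip_force: 0.0
```

```bash
python3 -c "
from h import *
print(ang())"
```

```text
(array([ 0.4561, -0.3603,  0.2449]), 0.0377, array([-0.e+00,  6.e-04, -1.e+00]), array([-0.8 , -0.06,  1.7 ,  0.  ,  1.5 , -0.83]))
```

dz to 0.129: −0.116 (−0.193), dy −0.0013.

Request:
step_arm(targets=[{"travel":[0,-0.002,-0.05],"angular":[0,0,0],"gripper":1},{"travel":[0,-0.002,-0.1],"angular":[0,0,0],"gripper":1},{"travel":[0,-0.002,-0.15],"angular":[0,0,0],"gripper":1},{"travel":[0,-0.002,-0.18],"angular":[0,0,0],"gripper":1},{"travel":[0,-0.002,-0.192],"angular":[0,0,0],"gripper":1},{"travel":[0,-0.002,-0.192],"angular":[0,0,0],"gripper":0.8},{"travel":[0,-0.002,-0.192],"angular":[0,0,0],"gripper":0.55},{"travel":[0,-0.002,-0.192],"angular":[0,0,0],"gripper":0.4},{"travel":[0,-0.002,-0.192],"angular":[0,0,0],"gripper":0.3},{"travel":[0,-0.002,-0.192],"angular":[0,0,0],"gripper":0.2}])

```text
t: 42.55
tool_pos: [0.4567, -0.3634, 0.1319]
tool_rot: [2.178, 2.259, 0.001]
contact_force: [1.4, 0.8, 5.4]
opening: 0.0332
grip_force: 49.8
```

Request:
step_arm(targets=[{"travel":[0,0,0],"angular":[0,0,0],"gripper":0.2},{"travel":[0,0,0],"angular":[0,0,0],"gripper":0.2},{"travel":[0,0,0],"angular":[0,0,0],"gripper":0.2},{"travel":[0,0,0],"angular":[0,0,0],"gripper":0.2}])

```text
t: 42.95
tool_pos: [0.4568, -0.3635, 0.132]
tool_rot: [2.178, 2.259, 0.001]
contact_force: [0.9, 0.8, 6.6]
opening: 0.0334
grip_force: 49.9
```

Request:
step_arm(targets=[{"travel":[0,0,0.03],"angular":[0,0,0],"gripper":0.2},{"travel":[0,0,0.08],"angular":[0,0,0],"gripper":0.2},{"travel":[0,0,0.14],"angular":[0,0,0],"gripper":0.2},{"travel":[0,0,0.2],"angular":[0,0,0],"gripper":0.2},{"travel":[0.02,0.05,0.23],"angular":[0,0,0],"gripper":0.2},{"travel":[0.04,0.11,0.23],"angular":[0,0,0],"gripper":0.2},{"travel":[0.06,0.18,0.23],"angular":[0,0,0],"gripper":0.2},{"travel":[0.08,0.25,0.23],"angular":[0,0,0],"gripper":0.2},{"travel":[0.1,0.32,0.23],"angular":[0,0,0],"gripper":0.2},{"travel":[0.12,0.39,0.23],"angular":[0,0,0],"gripper":0.2}])

```text
t: 43.95
tool_pos: [0.5271, -0.1268, 0.2666]
tool_rot: [-2.18, -2.26, 0.002]
contact_force: [0.4, 0.2, -2.4]
opening: 0.0333
grip_force: 50.2
```

Request:
step_arm(targets=[{"travel":[0.03,0.07,0],"angular":[0,0,0],"gripper":0.2},{"travel":[0.06,0.14,0],"angular":[0,0,0],"gripper":0.2},{"travel":[0.09,0.21,0],"angular":[0,0,0],"gripper":0.2},{"travel":[0.11,0.28,0],"angular":[0,0,0],"gripper":0.2},{"travel":[0.117,0.324,0],"angular":[0,0,0],"gripper":0.2},{"travel":[0.117,0.324,0],"angular":[0,0,0],"gripper":0.2},{"travel":[0.117,0.324,0],"angular":[0,0,0],"gripper":0.2},{"travel":[0.117,0.324,0],"angular":[0,0,0],"gripper":0.2}])

```text
t: 44.75
tool_pos: [0.5974, 0.0649, 0.2672]
tool_rot: [-2.181, -2.26, 0.002]
contact_force: [-0.6, -0.5, -1.7]
opening: 0.0337
grip_force: 50.3
```

```bash
python3 -c "
from h import *
print(ang())"
```

```text
(array([0.5974, 0.0649, 0.2672]), 0.0355, array([-1.4e-03, -6.0e-04, -1.0e+00]), array([-0.02, -0.02,  1.63, -0.  ,  1.54, -0.05]))
```

dz to 0.134: −0.133 (−0.222).

Request:
step_arm(targets=[{"travel":[0.0015,0,-0.05],"angular":[0,0,0],"gripper":0.2},{"travel":[0.0015,0,-0.1],"angular":[0,0,0],"gripper":0.2},{"travel":[0.0015,0,-0.15],"angular":[0,0,0],"gripper":0.2},{"travel":[0.0015,0,-0.195],"angular":[0,0,0],"gripper":0.2},{"travel":[0.0015,0,-0.215],"angular":[0,0,0],"gripper":0.2},{"travel":[0.0015,0,-0.22],"angular":[0,0,0],"gripper":0.2},{"travel":[0.0015,0,-0.223],"angular":[0,0,0],"gripper":0.2},{"travel":[0.0015,0,-0.223],"angular":[0,0,0],"gripper":0.2}])

```text
t: 45.55
tool_pos: [0.5998, 0.0656, 0.1359]
tool_rot: [2.18, 2.26, 0.003]
contact_force: [-1.4, 0.5, -2.3]
opening: 0.0334
grip_force: 50.3
```

Request:
step_arm(targets=[{"travel":[0,0,-0.002],"angular":[0,0,0],"gripper":0.2},{"travel":[0,0,-0.004],"angular":[0,0,0],"gripper":0.2},{"travel":[0,0,-0.004],"angular":[0,0,0],"gripper":0.2}])

```text
t: 45.85
tool_pos: [0.599, 0.0659, 0.1322]
tool_rot: [2.18, 2.261, 0.001]
contact_force: [-0.2, -0.1, -2.8]
opening: 0.0332
grip_force: 50.3
```

Request:
step_arm(targets=[{"travel":[0,0,-0.002],"angular":[0,0,0],"gripper":0.2},{"travel":[0,0,-0.004],"angular":[0,0,0],"gripper":0.2},{"travel":[0,0,-0.004],"angular":[0,0,0],"gripper":0.2}])

```text
t: 46.15
tool_pos: [0.5995, 0.066, 0.1309]
tool_rot: [2.18, 2.261, 0.002]
contact_force: [-0.7, 0.2, 5.4]
opening: 0.0336
grip_force: 51.0
```

Contact. I release, rise and back off to the side for a check.

Request:
step_arm(targets=[{"travel":[0,0,0],"angular":[0,0,0],"gripper":0.6},{"travel":[0,0,0],"angular":[0,0,0],"gripper":0.8},{"travel":[0,0,0],"angular":[0,0,0],"gripper":0.8},{"travel":[0,0,0.06],"angular":[0,0,0],"gripper":0.8},{"travel":[0,0,0.12],"angular":[0,0,0],"gripper":0.8},{"travel":[0,0,0.18],"angular":[0,0,0],"gripper":0.8},{"travel":[-0.06,0.06,0.2],"angular":[0,0,0],"gripper":0.8},{"travel":[-0.12,0.12,0.2],"angular":[0,0,0],"gripper":0.8},{"travel":[-0.18,0.18,0.2],"angular":[0,0,0],"gripper":0.8},{"travel":[-0.24,0.24,0.2],"angular":[0,0,0],"gripper":0.8}])

```text
t: 47.15
tool_pos: [0.4569, 0.2073, 0.2493]
tool_rot: [2.181, 2.261, 0.001]
contact_force: [-0.2, 0.7, 0.7]
opening: 0.0686
grip_force: 0.0
```

Request:
step_arm(targets=[{"travel":[-0.06,0.06,0],"angular":[0,0,0],"gripper":0.8},{"travel":[-0.06,0.13,0],"angular":[0,0,0],"gripper":0.8},{"travel":[-0.06,0.2,0],"angular":[0,0,0],"gripper":0.8},{"travel":[-0.06,0.27,0],"angular":[0,0,0],"gripper":0.8},{"travel":[-0.06,0.34,0],"angular":[0,0,0],"gripper":0.8},{"travel":[-0.06,0.41,0],"angular":[0,0,0],"gripper":0.8},{"travel":[-0.06,0.41,0],"angular":[0,0,0],"gripper":0.8},{"travel":[-0.06,0.41,0],"angular":[0,0,0],"gripper":0.8}])

```text
t: 47.95
tool_pos: [0.4219, 0.4528, 0.2485]
tool_rot: [2.179, 2.263, -0.002]
contact_force: [0.8, -0.4, 0.3]
opening: 0.0683
grip_force: 0.0
```

```bash
python3 - <<'E'
from h import *
shot('top','t9');print(ang())
a=cv2.imread('pics/t9.png'); b=cv2.imread('pics/top0.png')
f=lambda i:cv2.resize(i[205:305,265:375],(390,354),interpolation=cv2.INTER_CUBIC)
cv2.imwrite('pics/k9.png',np.vstack([np.hstack([f(b),f(a)]),cv2.resize(a[80:360,130:520],(780,560))[80:320]]))
# shift in px per object by phase correlation
g=lambda i,x,y,r:np.float32(cv2.cvtColor(i,cv2.COLOR_BGR2GRAY)[y-r:y+r,x-r:x+r])
for n,x,y,r in [('can',297,243,13),('jar',319,266,14),('carton',338,242,13),('plates',214,193,25),('spool',319,172,25),('hammer',440,205,40)]:
    print(n,cv2.phaseCorrelate(g(b,x,y,r),g(a,x,y,r),cv2.createHanningWindow((2*r,2*r),cv2.CV_32F)))
E
```

```text
(array([0.4221, 0.452 , 0.2488]), 0.0367, array([-5.e-04, -1.e-03, -1.e+00]), array([ 0.7 ,  0.03,  1.61, -0.  ,  1.51,  0.66]))
can ((-0.13203323836818726, -1.0443914667438712), 0.9032500297117299)
jar ((-0.4459443627442763, 0.030076274532609304), 0.8547513771057129)
carton ((0.43966601422667395, 0.7463589788214815), 0.8863729181276591)
plates ((0.014383594444321801, -0.04358500472417859), 1.0043362820625306)
spool ((0.03495283185275966, 0.021287340038828262), 0.982801097869873)
hammer ((0.006855529285672901, -0.04392805272180311), 0.997626686990261)
```

View pics/k9.png

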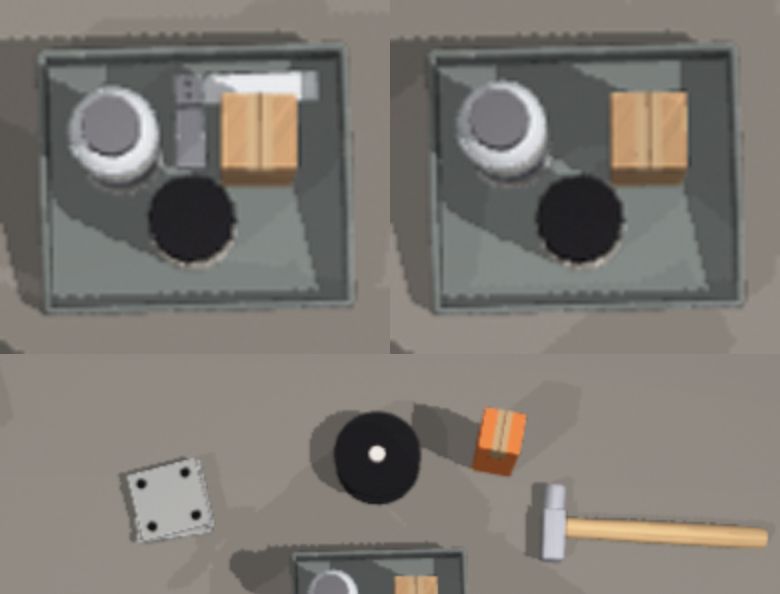

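The can, jar and carton stand upright within about 1 px (2–3 mm) of where they started, the bystanders are unmoved, and the arm is clear, so I hand in.

```bash
python3 -c "
from station import ctrl
print(ctrl.finish_job())"
```

```text
the job is handed in; nothing more can be done
None
```

The job is handed in, with no verdict returned: the square is pressed home in its pocket, the can, jar and carton stand back within about 3 mm of where they started, and the plates, hammer and spool are unmoved.

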